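Empty a tipping flip-top box into the tray

ROBOT

A 6-joint arm with a two-finger parallel gripper is mounted at the origin on a cart in front of the work surface, level with it; the furniture and walls round the work are solid. World frame = base frame: x ahead of the robot, y to its left, z up, the work surface at z = 0. Lengths are in mm, angles in rad, forces in N, time in s.
With the tool pointing down it reaches from about 350 to 775 mm from the base axis. Payload 7.3 kg.
Tool frame: the origin (TCP) lies between the finger pads; the fingertips stand bot.tips_ahead ahead of it and the grasp point (between the pads) lies 6 mm ahead of it (bot.tips_ahead is the distance from the TCP to the fingertips, in mm); z points along the fingers, y is the line along which they close (so a half turn about z gives the same grasp; the last joint's range is limited). The gripper opens to 92 mm and grips with 3 to 60 N. Pads are 19 mm wide; open, the fingers measure 130 mm over their backs; the gripper's body (75 mm by 190 mm) begins 47 mm behind the grasp point.
Start: joints at [-1.264, 0.342, 1.524, -0, 1.275, -0.146], TCP at [229.703, -472.101, 251.741] pointing down, gripper open.
Joint ranges: [-2.53, 2.53], [-0.77, 2.02], [0.04, 2.7], [-1, 4.14], [0.28, 2.66], [-3.11, 3.11]. Speed limits (rad/s): [2.57, 2.57, 3.14, 3.14, 3.14, 3.14].

INTERFACE

Orientations are given as [roll, pitch, yaw] about the fixed x, y, z axes, in that order (R = Rz(yaw) Ry(pitch) Rx(roll)).
In Python, from plant import bot gives the robot as it stands. The module is installed in compiled form; this text tells all that it offers.
- The arm moves only by the tool step_arm, never from a script. Its argument "targets" is one flat list of numbers, 7 for each row, row after row: the opening, from 0 (shut) to 1 (fully open), then the shift along the tool's x, y, z each as a share of 100 mm, from -1 to 1, then the turn, a rotation vector about the tool's x, y, z each as a share of pi/4 rad, from -1 to 1. A call has 1 to 20 rows; each row is the pose to reach, as a shift and turn from the pose commanded when the call began, along the tool's axes at that moment; what a row does not reach only later rows make up. A row lasts 1/8 s, in which the tool goes at most 62.5 mm and 10.7 degrees, less where a joint would pass 70% of its speed; a pose out of reach is approached as far as the arm can. A call with a number of a shift or a turn outside -1 to 1 is refused whole. A call with a gripper value outside its range is refused whole. The fingers move at their own pace and stop on an object; the grip force is fixed at half the most. Time passes only in rows, so rows that repeat a pose let the fingers close. It gives the time, the measured TCP pose, the force, the opening and the grip force at its end, in the units of the state.
- bot.get_obs(): the state, without advancing time (a new reading comes with each control period).
- bot.capture(name): name is "scene" or "top"; returns (picture, depth): 420x560x3 uint8, blue, green, red; 420x560 float32, mm along the optical axis (not along the pixel's ray), 0 where there is no reading.
- bot.camera_info(name): a dict with "fx", "fy", "cx", "cy" (pixels), "camera_from_world" (4x4, takes a point from world to camera coordinates). Camera axes: x right, y down, z forward; pixel columns grow to the right and rows downward; lengths in mm; the calibration is good to about 2 mm. A picture is of the moment at which its call begins. camera_info takes no time and is no camera call.
- bot.close_job(): hands the job in; it is judged then, once.
The state is a dict: "time": time; "joint_positions": joint angles; "dq": joint speeds; "tau": joint torques, N m; "tool_pos": TCP position; "tcp_rot": TCP orientation; "contact_force": force on the tool from outside, world axes, zero at the start; "moment": the same for the moment, N m; "grip_width": finger opening in mm; "finger_force": force on a finger pad.
Only numpy, scipy, OpenCV 4.12 (cv2) and the standard library are available. Lean on these libraries where they do the work, as an engineer would, in place of code of your own. Each camera call takes 0.05 s, during which the arm holds its last target. There are 200 camera calls.

TASK

Draw back the stiff slide bolt that locks the grey flip-top box on its stand, then turn the box right over by its crank pin, unhurriedly, so that its lid swings open and all three heat sinks drop into the black tray below. Then turn the empty box back upright with its lid shut. Leave the tray and the other things on the bench where they are.

Things in the scene. Friction and masses are not known exactly. Their poses are not given: they have to be found in the camera images.
- stand: Fixed aluminium and dark steel stand that carries the box. Origin on the bench below the axle and the box's middle. Its x runs along the axle, to the axle post (x 77 to 93 mm, 146 mm high); its y is the side to which the box pours; z up. The axle is at y = 0, z = 125 mm. The bolt's column (30 x 26 mm, up to z = 140) stands at y = -108. Some 200 mm of free room above everything.
- tip (a joint): Turning of the grey box about the axle: 0 upright (it rests there by its weight; also held there by the bolt), grows as the pouring end (+y of the stand) goes down, stop at 2.2 rad. Box: 56 mm wide (along x), 117 mm long (upright: y -75 to +42 mm), z 95 to 149 mm. Light to turn, damped; past about 1.5 rad it sinks on to the far stop, before that back to 0. The contents leave at about 1.7 rad and more.
- crank_pin (a point): Grip point on the crank pin, a black round bar 12 mm thick, level, along the stand's x, sticking out 62 mm from the box's side away from the axle post (x -28 to -94; this point at x = -62). It turns with the box in a circle of 70 mm radius round the axle: upright at y = -61, z = 160 mm; on top (z = 195) at tip = 1.05; at tip = 2.1 at y = +61, z = 160. Pinch it from above and let it turn in the fingers.
- lid (a joint): Hinge of the box's pale clear-plastic lid (78 mm long), parallel to the axle, on the box's top; the lid covers the pouring end. 0 is shut, grows as it swings off the box, stop at 1.3 rad. No catch: shut by its weight, it swings open by itself when the box is turned over and shut again when the box is turned back.
- lip (a point): Middle of the lip of the pouring end of the box, where the lid's free edge lies: 42 mm from the axle on the pouring side when upright. Mind on the way there: a fixed lamp boom, 50 mm thick, crosses above the bench from about x 0.43, y -0.46, z 0.40 m (world) to x 0.32, y 0.29, z 0.54 m, and a lamp tube runs along y at x 0.75, z 0.39 m; reach over the boom or round its right end.
- bolt (a joint): The slide bolt, stiff: about 8 N to move, stays where left. 0 is fully shot, its nose over a lug on the back of the box; grows as it is drawn towards the stand's -y, stop at 0.028 m. The box is free from about 0.012.
- bolt_knob (a point): Grip point on the bolt's upright steel knob (12 mm thick post, 16 mm cap on top), at x = 0, y = -149 (shot), z = 153.5 mm of the stand; the knob's top is at z = 168, free to pinch from above across the stand's x, its foot at z = 130. It moves with the bolt.
- catch_tray: Low black tray lying loose under the box, 124 mm (its x) by 236 mm (its y), 18 mm high, walls and floor 2 mm. Origin: centre of the underside.
- sink_1: One of three equal black finned heat sinks that start in a row on the floor of the box, 28 x 36 x 18 mm, 40 g. Origin: centre of its underside.
- sink_2: One of three equal black finned heat sinks that start in a row on the floor of the box, 28 x 36 x 18 mm, 40 g. Origin: centre of its underside.
- sink_3: One of three equal black finned heat sinks that start in a row on the floor of the box, 28 x 36 x 18 mm, 40 g. Origin: centre of its underside.
- fuse_carton: Bystander: small card box, 42 x 62 x 24 mm. Origin: centre of the underside.
- film_tape: Bystander: orange-brown tape roll lying flat, 64 mm across, 20 mm high. Origin: centre of the underside.
- probe: Bystander: black instrument box, 50 x 70 x 23 mm. Origin: centre of the underside.
- cream_jar: Bystander: jar with dark cap, 43 mm across, 40 mm high. Origin: centre of the underside.
- green_case: Bystander: green plastic case, 60 x 90 x 36 mm. Origin: centre of the underside.
- small_brush: Bystander: thin black brush lying flat, 15 x 148 x 11 mm, along its y. Origin: centre of the underside.

How it is judged:
By the outcome, as a careful person would: the job done as asked, in the order asked, and still so for the second after the job is handed in, with the robot touching nothing.
It also fails if it takes over 64 s, if anything falls off the work surface, if the arm or the gripper's body presses on something with over 40 N, if the wrist force passes 120 N, or if a joint passes its speed limit or range.

## Working session

There is one attempt and no reset: what is moved stays moved. The work goes in short steps, Python scripts to look and compute and a tool call to move; the robot and the scene stay as the last step left them, time stands still between calls to the robot, and variables do not carry over. Pictures are saved under pics/ and viewed, at most 10 in all, crops included, and the job is handed in when it is done.

Besides the shell and the picture viewer there is one more tool, called after "Call:" as a command line: name --argument value ..., lists and objects as JSON in quotes. step_arm: Moves the arm, as the interface text tells. Shift numbers are shares of 100 mm and turn numbers shares of pi/4 rad, none past 1 either way. Its arguments: {"type":"object","properties":{"targets":{"type":"array"}},"required":["targets"]}

```bash
mkdir -p pics; cat > h.py <<'E'
import numpy as np, cv2
from plant import bot
from scipy.spatial.transform import Rotation as R
def cloud(n):
    im,d=bot.capture(n); c=bot.camera_info(n)
    v,u=np.indices(d.shape)
    P=np.stack([(u-c['cx'])*d/c['fx'],(v-c['cy'])*d/c['fy'],d],-1)
    T=np.linalg.inv(c['camera_from_world'])
    W=P@T[:3,:3].T+T[:3,3]; W[d==0]=np.nan
    return im,W
def proj(n,p):
    c=bot.camera_info(n); T=c['camera_from_world']; q=T[:3,:3]@np.array(p)+T[:3,3]
    return (c['fx']*q[0]/q[2]+c['cx'],c['fy']*q[1]/q[2]+c['cy'])
E
python3 - <<'E'
from h import *
for n in('scene','top'):
    im,W=cloud(n); cv2.imwrite(f'pics/{n}0.png',im); np.save(n+'0.npy',W)
o=bot.get_obs(); print(o, bot.tips_ahead)
for n in('scene','top'): print(np.linalg.inv(bot.camera_info(n)['camera_from_world']).round(2))
E
```

```text
{'time': 0.1, 'joint_positions': array([-1.26398248e+00,  3.42636108e-01,  1.52489139e+00, -2.50163141e-05,
        1.27538465e+00, -1.46016853e-01]), 'dq': array([ 2.72425857e-05, -3.24579444e-03, -1.87030985e-03, -5.52675076e-05,
        1.75471649e-03,  1.05550811e-03]), 'tau': array([ 1.64388504e-03, -4.32004559e+01, -2.44694728e+01,  7.18925754e-02,
        5.26019465e-02, -7.40403289e-05]), 'tool_pos': array([ 229.60430624, -471.78211102,  251.13373152]), 'tcp_rot': array([-3.14028372e+00, -1.68315949e-04,  4.52837888e-01]), 'contact_force': array([ 0.64833086,  0.12669893, -0.23243639]), 'moment': array([-0.04686276, -0.04298216, -0.00968573]), 'finger_force': 0.0, 'grip_width': 92.11271488092001} 25.0
[[-9.6000e-01  1.9000e-01 -1.9000e-01  7.0341e+02]
 [ 2.7000e-01  7.3000e-01 -6.3000e-01  7.5055e+02]
 [ 2.0000e-02 -6.5000e-01 -7.6000e-01  9.7383e+02]
 [ 0.0000e+00  0.0000e+00  0.0000e+00  1.0000e+00]]
[[-1.00000e-02 -1.00000e+00  9.00000e-02  3.42590e+02]
 [-1.00000e+00  1.00000e-02  2.00000e-02  1.25700e+01]
 [-2.00000e-02 -9.00000e-02 -1.00000e+00  1.57521e+03]
 [ 0.00000e+00  0.00000e+00  0.00000e+00  1.00000e+00]]
```

View pics/scene0.png

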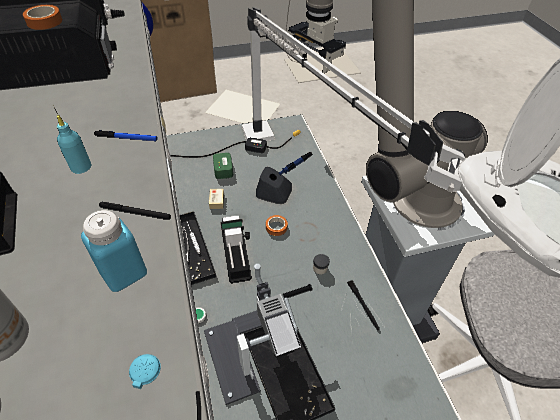

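View pics/top0.png

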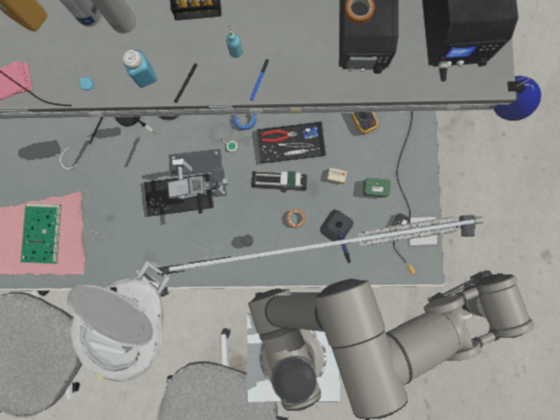

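```bash
python3 - <<'E'
from h import *
W=np.load('top0.npy'); 
im=cv2.imread('pics/top0.png')
for p in [(222,185),(224,176),(188,187),(208,188),(200,205),(178,165),(195,150),(480,222),(400,232),(300,250),(200,263),(165,269),(270,365),(295,385),(350,330),(440,330),(505,300)]: print(p,W[p[1],p[0]].round(0))
c=cv2.resize(im[130:230,125:245],None,fx=6,fy=6,interpolation=cv2.INTER_CUBIC)
cv2.imwrite('pics/c1.png',c)
S=np.load('scene0.npy'); im=cv2.imread('pics/scene0.png')
cv2.imwrite('pics/c2.png',cv2.resize(im[250:420,190:350],None,fx=3.5,fy=3.5,interpolation=cv2.INTER_CUBIC))
E
```

```text
(222, 185) [600. 241.  18.]
(224, 176) [634. 235.   9.]
(188, 187) [574. 333. 148.]
(208, 188) [574. 272. 123.]
(200, 205) [512. 290. 167.]
(178, 165) [650. 370. 136.]
(195, 150) [732. 341.   2.]
(480, 222) [ 426. -480.  433.]
(400, 232) [ 401. -268.  465.]
(300, 250) [367. -32.   6.]
(200, 263) [331. 217. 535.]
(165, 269) [318. 302. 525.]
(270, 365) [ 30.  67. 248.]
(295, 385) [ -9.  -4. 310.]
(350, 330) [210. -98. 756.]
(440, 330) [ 193. -292.  658.]
(505, 300) [ 244. -459.  587.]
```

View pics/c1.png

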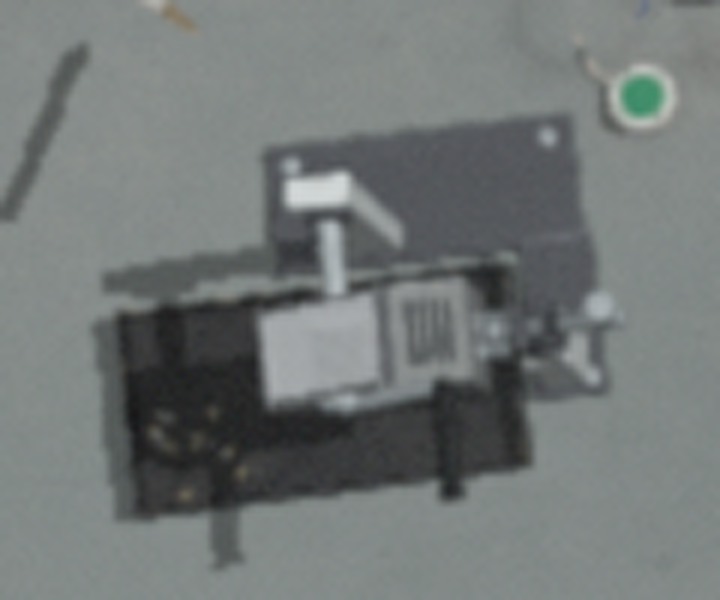

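View pics/c2.png

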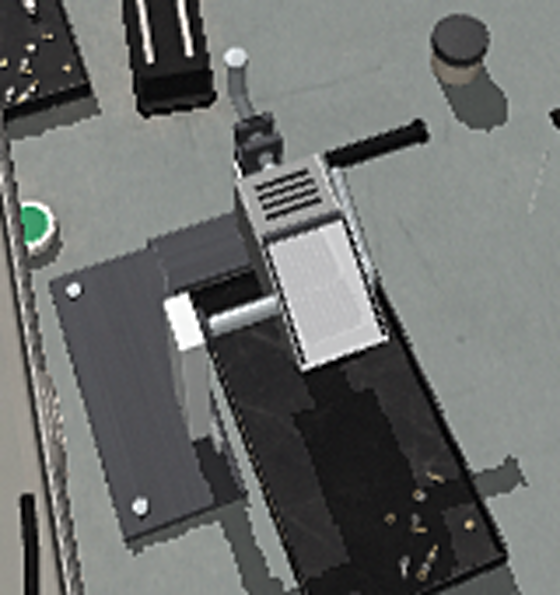

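The pictures show the stand with the post at top crop (318,190), knob cap at (599,305), pin end at (453,497) and lid end at (260..270, 312..408). The same points appear in the scene crop. I'll fit the stand pose from them.

```bash
python3 - <<'E'
from h import *
from scipy.optimize import least_squares
M=[((0,-149,168),(599,305),(236,56)),((85,0,146),(318,190),(180,322)),((-94,-61,160),(453,495),(425,130)),((28,42,149),(260,312),(305,366)),((-28,42,149),(270,408),(387,340))]
def f(p,raw=False):
    r=[]
    for s,t,c in M:
        co,si=np.cos(p[2]),np.sin(p[2]); w=(p[0]+co*s[0]-si*s[1],p[1]+si*s[0]+co*s[1],s[2])
        r+=[*(np.array(proj('top',w))-(125+(t[0]+.5)/6-.5,130+(t[1]+.5)/6-.5)),*(np.array(proj('scene',w))-(190+c[0]/3.5,250+c[1]/3.5))]
    return np.array(r)
s=least_squares(f,[570,330,0.1]); print(s.x.round(3)); print(s.fun.reshape(-1,4).round(1))
x,y,a=s.x
for n,q in dict(knob=(0,-149,153.5),knobout=(0,-177,153.5),pin0=(-62,-61,160),pinT=(-62,0,195),pin2=(-62,61,160)).items():
    print(n,(x+np.cos(a)*q[0]-np.sin(a)*q[1]).round(1),(y+np.sin(a)*q[0]+np.cos(a)*q[1]).round(1),q[2])
# boom & knob cloud
T=np.load('top0.npy').reshape(-1,3);S=np.load('scene0.npy').reshape(-1,3)
for P in(T,S):
    m=(abs(P[:,0]-340)<60)&(P[:,2]>380)&(P[:,2]<620)&(P[:,1]>-100)
    for y0 in range(-100,330,60):
        k=m&(abs(P[:,1]-y0)<30)
        if k.sum(): print(y0,k.sum(),P[k].min(0).round(),P[k].max(0).round())
E
```

```text
[5.75763e+02 3.64755e+02 9.10000e-02]
[[-1.6  0.3  0.   0.9]
 [-1.2 -0.   0.6  0.5]
 [-1.4  0.7 -0.3  0.9]
 [-3.1 -2.1 -1.6 -3.5]
 [-3.4 -1.2  0.8 -5.3]]
knob 589.3 216.4 153.5
knobout 591.9 188.5 153.5
pin0 519.6 298.4 160
pinT 514.0 359.1 195
pin2 508.5 419.8 160
-100 41 [368. -99. 445.] [378. -72. 496.]
-40 86 [359. -69. 455.] [373. -11. 507.]
20 88 [350.  -9. 460.] [367.  49. 514.]
80 93 [342.  51. 470.] [358. 110. 522.]
140 97 [333. 110. 479.] [349. 170. 529.]
200 97 [324. 170. 486.] [340. 229. 539.]
260 184 [301. 230. 490.] [333. 290. 557.]
320 377 [280. 291. 493.] [340. 350. 554.]
-100 97 [368. -99. 441.] [380. -70. 492.]
-40 220 [359. -70. 444.] [376. -10. 501.]
20 249 [351. -10. 452.] [367.  50. 510.]
80 310 [342.  50. 460.] [358. 110. 519.]
140 349 [333. 110. 466.] [350. 170. 528.]
200 390 [323. 170. 479.] [341. 230. 537.]
260 738 [312. 230. 486.] [333. 290. 556.]
320 1086 [280. 290. 489.] [340. 350. 553.]
```

Call:
step_arm --targets '[1, 0, 0, -0.6, 0, 0, 0, 1, 0, 0, -1, 0, 0, 0, 1, 0, 0, -1, 0, 0, 0]'

```text
time: 0.48
tool_pos: [230.0, -473.0, 354.7]
tcp_rot: [3.135, 0.001, 0.453]
contact_force: [0.4, 0.7, -1.5]
grip_width: 92.2
finger_force: 0.0
```

```bash
cat > log.py <<'E'
from h import *
import json
o=bot.get_obs(); r=[*o['joint_positions'],*o['tool_pos'],*o['tcp_rot']]
open('log.txt','a').write(json.dumps(r)+'\n'); print(o['time'],np.round(r,3),o['contact_force'].round(1))
E
python3 log.py
```

```text
0.475 [-1.26400e+00  2.82000e-01  1.32700e+00  0.00000e+00  1.52500e+00
 -1.46000e-01  2.30028e+02 -4.73015e+02  3.54695e+02  3.13500e+00
  1.00000e-03  4.53000e-01] [ 0.4  0.7 -1.5]
```

Call:
step_arm --targets '[1, 0.5, 0, -0.6, 0, 0, 0, 1, 1, 0, -1, 0, 0, 0, 1, 1, 0, -1, 0, 0, 0]'

```text
time: 0.85
tool_pos: [321.7, -427.3, 453.0]
tcp_rot: [3.139, -0.001, 0.455]
contact_force: [-0.1, -0.9, -0.4]
grip_width: 92.0
finger_force: 0.0
```

```bash
python3 log.py
```

```text
0.85 [-1.06900e+00  2.97000e-01  1.04900e+00  1.00000e-03  1.79300e+00
  4.60000e-02  3.21688e+02 -4.27343e+02  4.53001e+02  3.13900e+00
 -1.00000e-03  4.55000e-01] [-0.1 -0.9 -0.4]
```

Call:
step_arm --targets '[1, 0, -0.5, -0.5, 0, 0, 0, 1, 0, -1, -0.9, 0, 0, 0, 1, 0, -1, -0.9, 0, 0, 0]'

```text
time: 1.23
tool_pos: [275.3, -336.6, 544.3]
tcp_rot: [3.136, -0.0, 0.454]
contact_force: [0.0, 0.3, -0.3]
grip_width: 91.5
finger_force: 0.0
```

```bash
python3 log.py; cat > fk.py <<'E'
from h import *
import json
from scipy.optimize import least_squares
D=np.array([json.loads(l) for l in open('log.txt')])
o=[-1.26398248e+00,3.42636108e-01,1.52489139e+00,-2.5e-05,1.27538465e+00,-1.46e-01,229.6,-471.78,251.13,-3.14028372e+00,-1.68e-04,4.5283e-01]
D=np.vstack([D,o])
# p: H,L1,a3(elbow offset),L2,Lt,off ; z-y-(roll)-y-roll chain
def fk(q,p):
    H,L1,a3,L2,Lt,off=p[:6]
    T=R.from_euler('z',q[0]); e=np.array([0,off,H]); 
    e=T.apply([0,off,0])+[0,0,H]; pts=[e]
    T=T*R.from_euler('y',q[1]); e=e+T.apply([0,0,L1]); pts.append(e)
    T=T*R.from_euler('y',q[2]); e=e+T.apply([a3,0,0]);e=e+T.apply([0,0,L2]); pts.append(e)
    T=T*R.from_euler('z',q[3])*R.from_euler('y',q[4]); e=e+T.apply([0,0,Lt]); pts.append(e)
    return np.array(pts)
if __name__=='__main__':
    g=lambda p:np.concatenate([fk(d[:6],p)[-1]-d[6:9] for d in D]+[(np.array(p)-[200,450,0,390,300,76])*1e-3])
    s=least_squares(g,[200,450,0,390,300,76]); print(s.x.round(1)); print(s.fun.round(1))
    print(R.from_euler('xyz',D[-1][9:]).as_matrix().round(2)); np.save('p.npy',s.x); print(fk(o[:6],s.x).round())
E
python3 fk.py
```

```text
1.225 [-1.06200e+00  1.20000e-01  1.03100e+00  0.00000e+00  1.98400e+00
  5.50000e-02  2.75282e+02 -3.36590e+02  5.44294e+02  3.13600e+00
 -0.00000e+00  4.54000e-01] [ 0.   0.3 -0.3]
[222.4 506.2  46.5 379.6 292.6  76.4]
[-0.   0.  -0.  -0.   0.   0.  -0.  -0.   0.   0.  -0.   0.   0.   0.1
  0.  -0.  -0.   0. ]
[[ 0.9   0.44 -0.  ]
 [ 0.44 -0.9   0.  ]
 [ 0.   -0.   -1.  ]]
[[  73.   23.  222.]
 [ 124. -139.  699.]
 [ 230. -472.  544.]
 [ 230. -472.  251.]]
```

```bash
cat > ik.py <<'E'
from fk import *
p=np.load('p.npy'); 
B0=np.array([331,200,512.]);B1=np.array([371,-70,472.]); d=(B1-B0)/np.linalg.norm(B1-B0)
BO=B0+np.outer(np.linspace(-110,720,200),d)
def ik(t,pitch=np.pi):  # pitch of tool in arm plane; pi=down, <pi tips outward
    f=lambda x:(lambda P:P[-1]-t)(fk([x[0],x[1],x[2],0,pitch-x[1]-x[2],0],p))
    s=least_squares(f,[.3,.5,1.4]); q=s.x; return np.array([*q,0,pitch-q[1]-q[2],0]),np.abs(s.fun).max()
def clear(q):
    P=fk(q,p); E,Wr,T=P[1:]; u=R.from_euler('zy',[q[0],q[1]+q[2]]).apply([0,0,1])
    sh=Wr-u*p[3]   # forearm axis foot
    def dist(a,b):
        s=a+np.outer(np.linspace(0,1,100),b-a); D=np.linalg.norm(s[:,None]-BO[None],axis=2); return D.min().round()
    return dict(fore=dist(sh,Wr),elb=dist(E,E),upper=dist(P[0],E),tool=dist(Wr,T),wr=Wr.round(),el=E.round())
E
python3 - <<'E'
from ik import *
for n,t in dict(knob=(589,216,160),knobout=(592,188,160),pin0=(520,298,166),pinT=(514,359,201),pin2=(508.5,420,166)).items():
  for pt in(np.pi-.3,np.pi,np.pi+.3,np.pi+.6):
    q,e=ik(np.array(t),pt); print(n,round(pt-np.pi,1),e.round(2),q.round(2),clear(q))
E
```

```text
knob -0.3 0.0 [0.23 0.48 1.62 0.   0.74 0.  ] {'fore': np.float64(26.0), 'elb': np.float64(212.0), 'upper': np.float64(193.0), 'tool': np.float64(184.0), 'wr': array([505., 196., 440.]), 'el': array([209., 127., 672.])}
knob 0.0 0.0 [0.23 0.61 1.35 0.   1.19 0.  ] {'fore': np.float64(41.0), 'elb': np.float64(152.0), 'upper': np.float64(138.0), 'tool': np.float64(263.0), 'wr': array([589., 216., 453.]), 'el': array([263., 140., 638.])}
knob 0.3 0.0 [0.23 0.78 1.06 0.   1.61 0.  ] {'fore': np.float64(16.0), 'elb': np.float64(78.0), 'upper': np.float64(61.0), 'tool': np.float64(349.0), 'wr': array([673., 236., 440.]), 'el': array([328., 155., 583.])}
knob 0.6 0.0 [0.23 0.98 0.75 0.   2.02 0.  ] {'fore': np.float64(78.0), 'elb': np.float64(55.0), 'upper': np.float64(31.0), 'tool': np.float64(408.0), 'wr': array([750., 254., 402.]), 'el': array([391., 170., 505.])}
knobout -0.3 0.0 [0.18 0.47 1.64 0.   0.73 0.  ] {'fore': np.float64(30.0), 'elb': np.float64(215.0), 'upper': np.float64(195.0), 'tool': np.float64(182.0), 'wr': array([507., 172., 440.]), 'el': array([210., 117., 674.])}
knob
[... 2577 characters left out ...]
3., 446.]), 'el': array([171., 201., 661.])}
pin2 0.0 0.0 [0.57 0.66 1.23 0.   1.25 0.  ] {'fore': np.float64(112.0), 'elb': np.float64(148.0), 'upper': np.float64(147.0), 'tool': np.float64(234.0), 'wr': array([509., 420., 459.]), 'el': array([219., 232., 623.])}
pin2 0.3 0.0 [0.57 0.84 0.91 0.   1.69 0.  ] {'fore': np.float64(163.0), 'elb': np.float64(59.0), 'upper': np.float64(59.0), 'tool': np.float64(321.0), 'wr': array([581., 467., 446.]), 'el': array([275., 269., 560.])}
pin2 0.6 0.0 [0.57 1.06 0.54 0.   2.13 0.  ] {'fore': np.float64(229.0), 'elb': np.float64(60.0), 'upper': np.float64(60.0), 'tool': np.float64(389.0), 'wr': array([647., 510., 408.]), 'el': array([330., 305., 468.])}
```

```bash
python3 - <<'E'
from ik import *
q=bot.get_obs()['joint_positions']
P=fk(q,p); print(P.round())
C=np.vstack([cloud(n)[1].reshape(-1,3) for n in('top','scene')]); C=C[~np.isnan(C).any(1)]
T=R.from_euler('z',q[0]).inv().apply(C)  # arm plane: x radial,y lateral
T=T[(abs(T[:,1]-76)<250)&(T[:,2]>150)&(T[:,0]>-120)&(T[:,0]<560)]
Q=R.from_euler('z',q[0]).inv().apply(P)
a=q[1]+q[2]; u=np.array([np.sin(a),0,np.cos(a)]); n=np.array([-np.cos(a),0,np.sin(a)])
V=T-Q[2]; s=V@u; h=V@n; l=V[:,1]
print('forearm: s(from wrist), up max/min, lat range')
for s0 in range(-420,80,40):
    k=(abs(s-s0)<20)&(abs(h)<110)&(abs(l)<140)
    if k.sum()>5: print(s0,k.sum(),np.percentile(h[k],[1,99]).round(),np.percentile(l[k],[1,50,99]).round())
a=q[1]; u=np.array([np.sin(a),0,np.cos(a)]); n=np.array([np.cos(a),0,-np.sin(a)])
V=T-Q[0]; s=V@u; h=V@n; l=V[:,1]
print('upper')
for s0 in range(0,600,60):
    k=(abs(s-s0)<30)&(abs(h)<100)
    if k.sum()>5: print(s0,k.sum(),np.percentile(h[k],[1,99]).round(),np.percentile(l[k],[1,50,99]).round())
# lamp region
k=(C[:,1]>230)&(C[:,0]<420)&(C[:,2]>300)
L=C[k]
for x0 in range(-50,420,60):
  for y0 in range(240,720,80):
    m=(abs(L[:,0]-x0)<30)&(abs(L[:,1]-y0)<40)
    if m.sum()>5: print((x0,y0),m.sum(),L[m][:,2].min().round(),L[m][:,2].max().round())
E
```

```text
[[  67.   37.  222.]
 [  96.  -16.  725.]
 [ 275. -335.  837.]
 [ 275. -337.  544.]]
forearm: s(from wrist), up max/min, lat range
-420 499 [ 79. 100.] [-21.  62. 139.]
-380 1886 [ 96. 106.] [-28.  54. 138.]
-340 3508 [ 33. 101.] [-61.  55. 138.]
-300 1365 [29. 86.] [-46.  12.  51.]
-260 1402 [21. 77.] [-45.  12.  51.]
-220 1481 [10. 68.] [-46.  11.  51.]
-180 1642 [-14.  57.] [-55.  10.  59.]
-140 2027 [-37.  48.] [-57.  -0.  59.]
-100 833 [-95.  35.] [-60. -39.  62.]
-60 1074 [-85.  20.] [-60.   3.  62.]
-20 2200 [-4. 47.] [-57.   7.  69.]
20 2592 [-4. 47.] [-57.   7.  69.]
60 239 [-10.  24.] [-56.  -3.  59.]
upper
0 1362 [-68.  62.] [-145.  168.  180.]
60 2835 [-71.  50.] [-127.   53.  176.]
120 195 [-30.  31.] [143. 157. 161.]
180 449 [-44.  33.] [105. 149. 161.]
240 1066 [-43.  30.] [106. 151. 160.]
300 1244 [-43.  31.] [107. 151. 160.]
360 1445 [-43.  32.] [108. 151. 160.]
420 1280 [-43.  30.] [108. 152. 160.]
480 26 [-53.  50.] [ 34. 177. 177.]
540 7883 [-53.  89.] [-56.  62. 174.]
(70, 320) 84 468.0 494.0
(70, 400) 589 455.0 493.0
(70, 480) 511 452.0 476.0
(70, 560) 13 459.0 465.0
(130, 320) 362 467.0 509.0
(130, 400) 1134 470.0 500.0
(130, 480) 665 458.0 489.0
(130, 560) 217 459.0 480.0
(190, 320) 2696 483.0 716.0
(190, 400) 1563 488.0 730.0
(190, 480) 872 468.0 496.0
(190, 560) 171 452.0 488.0
(250, 320) 1215 488.0 569.0
(250, 400) 5407 494.0 730.0
(250, 480) 2747 459.0 704.0
(250, 560) 292 456.0 491.0
(310, 240) 705 487.0 556.0
(310, 320) 2048 488.0 555.0
(310, 400) 1460 483.0 579.0
(310, 480) 633 481.0 660.0
```

Call:
step_arm --targets '[1, 0, 0, -0.2, 0.25, 0, 0, 1, 0, 0, -0.2, 0.5, 0, 0, 1, 0, 0, -0.2, 0.7, 0, 0, 1, 0, 0, -0.2, 0.7, 0, 0]'

```text
time: 1.82
tool_pos: [277.4, -342.3, 555.8]
tcp_rot: [-2.581, 0.001, 0.452]
contact_force: [0.2, -0.5, -0.3]
grip_width: 91.8
finger_force: 0.0
```

```bash
python3 log.py
```

```text
1.825 [-1.07800e+00  4.69000e-01  6.35000e-01  4.10000e-02  2.59800e+00
  7.00000e-02  2.77408e+02 -3.42254e+02  5.55789e+02 -2.58100e+00
  1.00000e-03  4.52000e-01] [ 0.2 -0.5 -0.3]
```

Call:
step_arm --targets '[1, 0, 0, 0, -0.2, 0.2, 0, 1, 0, 0, 0, -0.4, 0.4, 0, 1, 0, 0, 0, -0.7, 0.7, 0, 1, 0, 0, 0, -0.7, 0.7, 0]'

```text
time: 2.33
tool_pos: [276.1, -338.2, 562.4]
tcp_rot: [-3.105, -0.506, 0.296]
contact_force: [-1.2, 0.7, -0.3]
grip_width: 92.3
finger_force: 0.0
```

```bash
python3 log.py; cat > fk2.py <<'E'
from h import *
import json
from scipy.optimize import least_squares
D=np.array([json.loads(l) for l in open('log.txt')])
def chain(q,p):
    H,L1,a3,L2,Lt,off,r0,a4,a5,o4=p
    T=R.from_euler('z',q[0]); e=T.apply([r0,off,0])+[0,0,H]; pts=[e]
    T=T*R.from_euler('y',q[1]); e=e+T.apply([0,0,L1]); pts.append(e)
    T=T*R.from_euler('y',q[2]); e=e+T.apply([a3,0,0]); pts.append(e); e=e+T.apply([0,0,L2]); 
    T=T*R.from_euler('z',q[3]); e=e+T.apply([a4,o4,0]); pts.append(e)
    T=T*R.from_euler('y',q[4]); e=e+T.apply([a5,0,0]); pts.append(e); e=e+T.apply([0,0,Lt]); pts.append(e)
    return np.array(pts),T*R.from_euler('z',q[5])
if __name__=='__main__':
    p0=np.array([222,506,46,380,293,76,0,0,0,0.])
    g=lambda p:np.concatenate([chain(d[:6],p)[0][-1]-d[6:9] for d in D]+[(p-p0)*3e-3])
    s=least_squares(g,p0); print(s.x.round(1)); print(s.fun.round(1)); np.save('p2.npy',s.x)
    for d in D[-2:]:
        A=chain(d[:6],s.x)[1]; B=R.from_euler('xyz',d[9:]); print((A.inv()*B).as_rotvec().round(3))
E
python3 fk2.py
```

```text
2.325 [-1.40300e+00  7.30000e-02  1.13600e+00  5.46000e-01  1.98300e+00
  7.30000e-02  2.76109e+02 -3.38237e+02  5.62377e+02 -3.10500e+00
 -5.06000e-01  2.96000e-01] [-1.2  0.7 -0.3]
[222.9 506.2  46.5 379.6 293.1  76.4   0.    0.    0.    0. ]
[ 0. -0. -0. -0.  0.  0. -0.  0. -0.  0. -0. -0.  0. -0.  0.  0.  0.  0.
 -0.  0.  0.  0.  0.  0.  0.]
[-0.     0.     1.571]
[0.    0.    1.571]
```

```bash
cat > cl.py <<'E'
from fk2 import *
p=np.load('p2.npy'); H,L1,a3,L2,Lt,off=p[:6]
def mkobs():
    O=np.vstack([np.load(n+'0.npy').reshape(-1,3) for n in('top','scene')]); O=O[~np.isnan(O).any(1)]
    k=(O[:,2]>380)&(O[:,2]<800)&(O[:,0]<450)&(O[:,0]>40)&(O[:,1]>-500)&(O[:,1]<650)&((O[:,0]>290)|(O[:,1]>230))
    O=O[k]; return np.unique((O/8).round(),axis=0)*8
OB=mkobs()
def ikw(t,dr,q4flip=False):
    Wr=np.array(t)-Lt*np.array(dr); 
    rr=np.hypot(Wr[0],Wr[1]); 
    q1=np.arctan2(Wr[1],Wr[0])-np.arcsin(off/rr); x=np.sqrt(rr**2-off**2); z=Wr[2]-H
    L2e=np.hypot(L2,a3); b=np.arctan2(a3,L2); D=np.hypot(x,z)
    c=(D*D-L1**2-L2e**2)/(2*L1*L2e)
    if abs(c)>1: return None
    k=np.arccos(c)       # effective bend = q3+b
    q3=k-b; q2=np.arctan2(x,z)-np.arctan2(L2e*np.sin(k),L1+L2e*np.cos(k))
    F=R.from_euler('zy',[0,0]); F=R.from_euler('z',q1)*R.from_euler('y',q2+q3)
    v=F.inv().apply(dr); q5=np.arccos(v[2]); q4=np.arctan2(v[1],v[0])
    q=np.array([q1,q2,q3,q4,q5,0])
    lo=[-2.53,-.77,.04,-1,.28];hi=[2.53,2.02,2.7,4.14,2.66]
    ok=all(l+.02<=a<=h-.02 for a,l,h in zip(q,lo,hi))
    return q,ok
def caps(q):
    P,_=chain(q,p); E,Wr,T=P[1],P[3],P[5]
    Z=R.from_euler('z',q[0]); F=Z*R.from_euler('y',q[1]+q[2]); G=F*R.from_euler('z',q[3]); lat=Z.apply([0,1,0])
    f=lambda s,h:Wr+F.apply([-h,0,s]); g=lambda s,h:Wr+G.apply([-h,0,s])
    return [('fore',f(-370,46),f(-140,0),50),('wrist',g(-130,-15),g(-60,-32),55),('wr',g(0,0)-G.apply([0,60,0]),g(0,0)+G.apply([0,60,0]),50),
      ('elbow',E-30*lat,E+150*lat,57),('upper',P[0]+125*lat,E+125*lat,45),('tool',Wr,Wr+(T-Wr)*.8,70)]
def clear(q,OB=OB):
    out={}
    for n,a,b,r in caps(q):
        t=np.clip(((OB-a)@(b-a))/((b-a)@(b-a)),0,1); D=np.linalg.norm(OB-a-t[:,None]*(b-a),axis=1); i=D.argmin(); out[n]=(int(D[i]-r),OB[i].astype(int).tolist())
    return out
def dirv(tx,ty): # wrist displaced by tilt toward world (tx,ty)
    v=np.array([-np.sin(tx),-np.sin(ty),0]); v[2]=-np.sqrt(max(1e-6,1-v@v)); return v
PT=dict(knob=(589,216,160),knobout=(592,188,160),pin0=(520,298,166),pinq=(516,325,189),pinT=(514,359,201),pin2=(508.5,420,166))
E
python3 - <<'E'
from cl import *
for n,t in PT.items():
    res=[]
    for tx in np.arange(-.7,.9,.1):
        for ty in np.arange(-1,1.01,.1):
            if np.sin(tx)**2+np.sin(ty)**2>.9: continue
            r=ikw(t,dirv(tx,ty))
            if r is None or not r[1]: continue
            c=clear(r[0]); res.append((min(v[0] for v in c.values()),round(tx,1),round(ty,1)))
    res.sort(); print(n,res[-4:]); b=res[-1]; print(clear(ikw(t,dirv(b[1],b[2]))[0])); print(' down',clear(ikw(t,dirv(0,0))[0]))
E
```

```text
knob [(77, np.float64(0.7), np.float64(0.6)), (85, np.float64(0.6), np.float64(0.8)), (104, np.float64(0.8), np.float64(0.5)), (112, np.float64(0.7), np.float64(0.7))]
{'fore': (138, [336, 240, 488]), 'wrist': (338, [344, 344, 504]), 'wr': (438, [344, 344, 504]), 'elbow': (112, [312, 368, 488]), 'upper': (123, [312, 368, 488]), 'tool': (348, [344, 144, 472])}
 down {'fore': (-8, [344, 168, 536]), 'wrist': (67, [344, 176, 496]), 'wr': (194, [336, 240, 488]), 'elbow': (0, [176, 304, 640]), 'upper': (12, [176, 304, 600]), 'tool': (181, [344, 176, 496])}
knobout [(66, np.float64(0.6), np.float64(0.8)), (86, np.float64(0.8), np.float64(0.5)), (91, np.float64(0.7), np.float64(0.7)), (119, np.float64(0.8), np.float64(0.6))]
{'fore': (142, [336, 200, 480]), 'wrist': (358, [344, 344, 504]), 'wr': (460, [344, 344, 504]), 'elbow': (119, [336, 352, 496]), 'upper': (130, [312, 304, 488]), 'tool': (346, [344, 144, 472])}
 down {'fore': (0, [344, 168, 536]), 'wrist': (69, [344, 168, 488]), 'wr': (197, [336, 240, 488]), 'elbow': (11, [176, 304, 640]), 'upper': (23, [176, 304, 600]), 'tool': (181, [3
[... 1540 characters left out ...]
336, 328, 504]), 'wr': (107, [344, 344, 504]), 'elbow': (-35, [168, 312, 648]), 'upper': (-22, [168, 312, 648]), 'tool': (100, [344, 344, 504])}
pin2 [(49, np.float64(0.2), np.float64(1.0)), (52, np.float64(0.5), np.float64(0.6)), (67, np.float64(0.6), np.float64(0.5)), (68, np.float64(0.3), np.float64(0.9))]
{'fore': (110, [280, 432, 480]), 'wrist': (246, [272, 480, 472]), 'wr': (340, [272, 480, 472]), 'elbow': (68, [208, 536, 448]), 'upper': (87, [208, 536, 448]), 'tool': (293, [272, 480, 472])}
 down {'fore': (-48, [328, 304, 552]), 'wrist': (5, [344, 344, 504]), 'wr': (134, [344, 344, 504]), 'elbow': (-55, [168, 312, 624]), 'upper': (-14, [168, 312, 624]), 'tool': (116, [344, 344, 504])}
```

```bash
python3 - <<'E'
from cl import *
for n,t in PT.items():
    res=[]
    for tx in np.arange(-1.2,.9,.1):
        for ty in np.arange(-1.2,1.21,.1):
            if np.sin(tx)**2+np.sin(ty)**2>.95: continue
            r=ikw(t,dirv(tx,ty))
            if r is None or not r[1]: continue
            P=chain(r[0],p)[0]
            if P[1][2]<560: continue
            c=clear(r[0]); res.append((min(v[0] for v in c.values()),round(float(tx),1),round(float(ty),1)))
    res.sort(); print(n,res[-6:]); b=res[-1]; q=ikw(t,dirv(b[1],b[2]))[0]; print(clear(q),q.round(2),chain(q,p)[0][[1,3]].round())
E
```

```text
knob [(6, 0.2, -0.2), (7, 0.1, -0.4), (7, 0.2, -0.5), (8, 0.1, -0.3), (8, 0.2, -0.4), (8, 0.2, -0.3)]
{'fore': (10, [352, 104, 520]), 'wrist': (114, [352, 112, 472]), 'wr': (238, [368, 8, 464]), 'elbow': (8, [312, 256, 552]), 'upper': (12, [312, 256, 552]), 'tool': (227, [352, 112, 472])} [0.08 0.68 1.26 0.32 1.39 0.  ] [[312. 102. 616.]
 [647. 129. 434.]]
knobout [(8, 0.2, -0.2), (9, 0.1, -0.4), (10, 0.1, -0.3), (10, 0.1, -0.2), (10, 0.2, -0.3), (11, 0.2, -0.4)]
{'fore': (12, [352, 80, 520]), 'wrist': (112, [360, 56, 464]), 'wr': (228, [376, -48, 456]), 'elbow': (13, [320, 256, 552]), 'upper': (11, [328, 200, 536]), 'tool': (222, [368, 8, 464])} [-0.    0.68  1.29  0.41  1.4   0.  ] [[320.  75. 616.]
 [650.  74. 424.]]
pin0 [(-1, -0.6, -0.7), (0, -0.6, -0.8), (1, -0.7, -0.5), (2, -0.9, -0.6), (5, -0.8, -0.4), (12, -0.7, -0.7)]
{'fore': (12, [336, 120, 480]), 'wrist': (15, [344, 112, 464]), 'wr': (108, [360, 40, 456]), 'elbow': (23, [176, 304, 640]), 'upper': (40, [176, 304, 600]), 'tool': (107, [344, 112, 464])} [0.1  0.53 2.27 2.31 0.89 0.  ] [[247. 101. 660.]
 [331. 109. 287.]]
pi
[... 402 characters left out ...]
.9), (0, -0.6, -0.7), (6, -0.9, -0.5), (10, -0.7, -0.6), (17, -0.8, -0.5)]
{'fore': (48, [328, 184, 488]), 'wrist': (17, [320, 232, 488]), 'wr': (64, [336, 152, 472]), 'elbow': (33, [168, 320, 680]), 'upper': (46, [168, 312, 664]), 'tool': (66, [336, 200, 480])} [0.42 0.39 2.16 2.81 0.47 0.  ] [[146. 149. 691.]
 [304. 218. 349.]]
pin2 [(-17, -0.6, -0.9), (-11, -0.5, -0.6), (-7, -0.7, -0.6), (1, -0.6, -0.6), (4, -0.8, -0.5), (7, -0.7, -0.5)]
{'fore': (21, [264, 296, 496]), 'wrist': (7, [264, 296, 496]), 'wr': (86, [336, 200, 480]), 'elbow': (17, [168, 312, 664]), 'upper': (32, [168, 312, 664]), 'tool': (77, [320, 280, 488])} [0.54 0.47 2.03 2.87 0.31 0.  ] [[158. 183. 674.]
 [320. 279. 341.]]
```

```bash
python3 - <<'E'
import cv2,numpy as np
im=cv2.imread('pics/top0.png'); 
cv2.imwrite('pics/c3.png',np.vstack([cv2.resize(im[240:400,40:240],(800,600))[:560]]))
from h import *
W=np.load('top0.npy'); S=np.load('scene0.npy')
for n,A in(('t',W),('s',S)):
  k=(A[...,0]>120)&(A[...,0]<330)&(A[...,1]>290)&(A[...,1]<520)&(A[...,2]>560)
  v,u=np.nonzero(k); print(n,len(v), (u.min(),u.max(),v.min(),v.max()) if len(v) else '')
E
```

```text
t 3266 (np.int64(67), np.int64(152), np.int64(284), np.int64(346))
s 4080 (np.int64(507), np.int64(559), np.int64(58), np.int64(186))
```

View pics/c3.png

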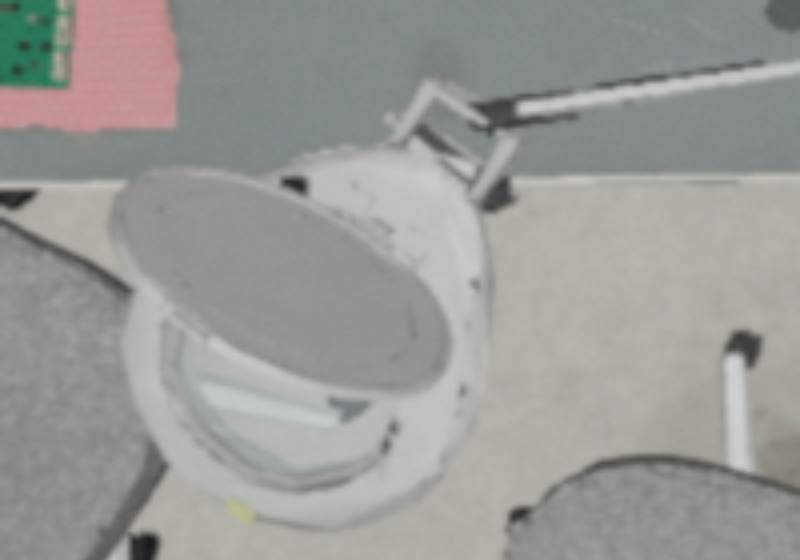

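```bash
cat > stand.py <<'E'
from cl import *
def fit():
    M=[((0,-149,168),(599,305),(236,56)),((85,0,146),(318,190),(180,322)),((-94,-61,160),(453,495),(425,130))]
    def f(p):
        r=[]
        for s,t,c in M:
            co,si=np.cos(p[2]),np.sin(p[2]); w=(p[0]+co*s[0]-si*s[1],p[1]+si*s[0]+co*s[1],s[2])
            r+=[*(np.array(proj('top',w))-(125+(t[0]+.5)/6-.5,130+(t[1]+.5)/6-.5)),*(np.array(proj('scene',w))-(190+c[0]/3.5,250+c[1]/3.5))]
        return np.array(r)
    s=least_squares(f,[575,364,.09]); return s
try: ST=np.load('st.npy')
except Exception:
    s=fit(); ST=s.x; np.save('st.npy',ST); print(ST,s.fun.reshape(-1,4).round(1))
def w(x,y,z): c,s=np.cos(ST[2]),np.sin(ST[2]); return np.array([ST[0]+c*x-s*y,ST[1]+s*x+c*y,z])
def pin(t,x=-62): return w(x,70*np.sin(t-1.056),125+70*np.cos(t-1.056))
def sv(q,v): pass
def grasp(pt,dr): return np.array(pt)-6*np.array(dr)
def mc(pt,dr):
    r=ikw(grasp(pt,dr),dr)
    if r is None: return -999
    if not r[1]: return -500
    return min(v[0] for v in clear(r[0]).values())
E
cat > opt.py <<'E'
from stand import *
for gx in(-62,-78):
    best=[]
    for el in np.arange(.1,1.0,.1):      # depression below horizontal
        for az in np.arange(-.3,1.2,.1):
            dr=np.array([np.cos(el)*np.cos(az),np.cos(el)*np.sin(az),-np.sin(el)])
            m=[mc(pin(t,gx),dr) for t in(0,.5,1.05,1.6,2.1)]
            best.append((min(m),round(el,2),round(az,2),m))
    best.sort(key=lambda b:b[0]); print(gx,*best[-3:],sep='\n')
    for t in (0,1.05,2.1):
        b=[]
        for el in np.arange(.1,1.0,.1):
            for az in np.arange(-.3,1.2,.1):
                dr=np.array([np.cos(el)*np.cos(az),np.cos(el)*np.sin(az),-np.sin(el)]); b.append((mc(pin(t,gx),dr),round(el,1),round(az,1)))
        b.sort(); print(t,b[-3:])
for y in(-149,-177):
    b=[]
    for el in np.arange(.1,1.5,.1):
        for az in np.arange(-.3,1.2,.1):
            dr=np.array([np.cos(el)*np.cos(az),np.cos(el)*np.sin(az),-np.sin(el)]); b.append((mc(w(0,y,156),dr),round(el,1),round(az,1)))
    b.sort(); print('knob',b[-4:])
E
time python3 opt.py
```

```text
[5.75966729e+02 3.62059436e+02 9.10177515e-02] [[-0.7  0.3 -0.3 -0. ]
 [-0.3 -0.1  0.2 -0.7]
 [-0.6  0.6 -0.7 -0.1]]
-62
(-8, np.float64(0.6), np.float64(0.8), [3, -3, 0, 4, -8])
(-4, np.float64(0.6), np.float64(0.6), [-4, 14, 7, 11, 15])
(0, np.float64(0.6), np.float64(0.7), [0, 7, 7, 6, 4])
0 [(11, np.float64(0.3), np.float64(0.6)), (11, np.float64(0.6), np.float64(0.4)), (16, np.float64(0.4), np.float64(0.7))]
1.05 [(9, np.float64(0.6), np.float64(0.5)), (22, np.float64(0.5), np.float64(0.6)), (30, np.float64(0.5), np.float64(0.5))]
2.1 [(-2, np.float64(0.7), np.float64(0.8)), (4, np.float64(0.6), np.float64(0.7)), (15, np.float64(0.6), np.float64(0.6))]
-78
(1, np.float64(0.6), np.float64(0.6), [1, 24, 16, 21, 18])
(1, np.float64(0.6), np.float64(0.7), [1, 17, 17, 15, 14])
(1, np.float64(0.6), np.float64(0.8), [8, 6, 10, 12, 1])
0 [(19, np.float64(0.4), np.float64(0.8)), (19, np.float64(0.7), np.float64(0.5)), (21, np.float64(0.6), np.float64(0.4))]
1.05 [(18, np.float64(0.6), np.float64(0.5)), (33, np.float64(0.5), np.float64(0.6)), (39, np.float64(0.5), np.float64(0.5))]
2.1 [(7, np.float64(0.7), np.float64(0.8)), (14, np.float64(0.6), np.float64(0.7)), (18, np.float64(0.6), np.float64(0.6))]
knob [(-2, np.float64(0.5), np.float64(0.3)), (0, np.float64(0.5), np.float64(0.4)), (2, np.float64(0.4), np.float64(0.4)), (8, np.float64(0.4), np.float64(0.3))]
knob [(1, np.float64(0.5), np.float64(0.3)), (2, np.float64(0.4), np.float64(0.4)), (7, np.float64(0.4), np.float64(0.3)), (10, np.float64(0.4), np.float64(0.2))]
real	0m5.501s
user	0m5.702s
sys	0m0.229s
```

```bash
cat > opt2.py <<'E'
from stand import *
from scipy.optimize import minimize
D=lambda el,az:np.array([np.cos(el)*np.cos(az),np.cos(el)*np.sin(az),-np.sin(el)])
def best(pt,azr=(-.4,1.3),elr=(.1,1.57)):
    b=[]
    for el in np.arange(elr[0],elr[1],.06):
        for az in np.arange(azr[0],azr[1],.06): b.append((mc(pt,D(el,az)),round(float(el),2),round(float(az),2)))
    b.sort(); return b
if __name__=='__main__':
    for gx in(-84,):
        for t in(0,.25,.5,1.05,1.6,2.1): 
            b=best(pin(t,gx)); m=b[-1]; q=ikw(grasp(pin(t,gx),D(*m[1:])),D(*m[1:]))[0]; print(gx,t,b[-3:],q.round(2),clear(q))
    for y in(-149,-177):
        for azr in((-.4,.3),(.3,.6),(.6,1.3)):
            b=best(w(0,y,158),azr); m=b[-1];q=ikw(grasp(w(0,y,158),D(*m[1:])),D(*m[1:]))[0]; print('knob',y,b[-3:],q.round(2),clear(q))
E
python3 opt2.py
```

```text
-84 0 [(24, 0.4, 0.74), (24, 0.7, 0.44), (29, 0.64, 0.44)] [0.37 0.38 2.26 3.01 0.43 0.  ] {'fore': (64, [328, 184, 488]), 'wrist': (35, [328, 184, 488]), 'wr': (79, [344, 112, 464]), 'elbow': (29, [168, 320, 680]), 'upper': (46, [168, 312, 664]), 'tool': (80, [336, 152, 472])}
-84 0.25 [(28, 0.64, 0.5), (30, 0.64, 0.44), (36, 0.58, 0.44)] [0.4  0.38 2.27 3.07 0.5  0.  ] {'fore': (72, [328, 184, 488]), 'wrist': (43, [328, 184, 488]), 'wr': (86, [344, 112, 464]), 'elbow': (36, [168, 320, 680]), 'upper': (51, [168, 312, 664]), 'tool': (86, [336, 152, 472])}
-84 0.5 [(36, 0.58, 0.5), (37, 0.58, 0.44), (40, 0.52, 0.44)] [0.44 0.39 2.28 3.14 0.57 0.  ] {'fore': (79, [328, 184, 488]), 'wrist': (49, [320, 232, 488]), 'wr': (97, [336, 152, 472]), 'elbow': (40, [168, 312, 664]), 'upper': (53, [168, 312, 664]), 'tool': (95, [336, 200, 480])}
-84 1.05 [(37, 0.52, 0.56), (39, 0.46, 0.5), (39, 0.52, 0.5)] [0.49 0.38 2.22 3.13 0.51 0.  ] {'fore': (69, [208, 312, 488]), 'wrist': (39, [320, 232, 488]), 'wr': (87, [336, 152, 472]), 'elbow': (55, [168, 312, 664]), 'upper': (68, [168, 312, 664]), 'tool
[... 1576 characters left out ...]
44, 112, 464]), 'wr': (112, [360, 40, 456]), 'elbow': (14, [176, 304, 640]), 'upper': (34, [176, 304, 600]), 'tool': (103, [344, 112, 464])}
knob -177 [(6, 0.4, 0.36), (7, 0.46, 0.3), (8, 0.4, 0.3)] [0.08 0.56 2.28 2.88 0.88 0.  ] {'fore': (8, [336, 120, 480]), 'wrist': (17, [344, 112, 464]), 'wr': (127, [360, 40, 456]), 'elbow': (36, [176, 304, 640]), 'upper': (47, [176, 304, 600]), 'tool': (120, [344, 112, 464])}
knob -177 [(2, 1.54, 1.14), (2, 1.54, 1.2), (2, 1.54, 1.26)] [0.17 0.58 1.38 0.03 1.16 0.  ] {'fore': (2, [344, 144, 528]), 'wrist': (64, [352, 120, 488]), 'wr': (194, [352, 112, 472]), 'elbow': (12, [176, 304, 640]), 'upper': (26, [176, 304, 600]), 'tool': (175, [352, 120, 488])}
```

```bash
cat > plan.py <<'E'
from stand import *
from opt2 import D
O=np.vstack([np.load(n+'0.npy').reshape(-1,3) for n in('top','scene')]); O=O[~np.isnan(O).any(1)]
k=(O[:,2]>25)&(O[:,2]<800)&(O[:,0]>320)&(O[:,0]<700)&(O[:,1]>-700)&(O[:,1]<600)
OB2=np.unique(np.vstack([OB,(O[k]/8).round()*8]),axis=0)
RC=R.from_euler('z',np.pi/2)
def Rot(dr,c): # tool rot with z=dr, y~c
    c=c-dr*(c@dr); c/=np.linalg.norm(c); return R.from_matrix(np.stack([np.cross(c,dr),c,dr],1))
def full(tcp,Rt):
    dr=Rt.as_matrix()[:,2]; r=ikw(tcp,dr); q=r[0]
    if q[3]<-1: q[3]+=2*np.pi
    M=(chain(q,p)[1]*RC).inv()*Rt; q[5]=M.as_rotvec()[2]; return q,r[1]
def body(q): # gripper body/finger sample pts
    P,A=chain(q,p); Rt=A*RC; t=P[5]
    g=np.array([[x,y,z] for x in(-37,0,37) for y in(-95,-47,0,47,95) for z in(-41,-80,-120)]+[[0,y,z] for y in(-60,0,60) for z in(-20,0,25)])
    return t+Rt.apply(g)
from scipy.spatial import cKDTree
KT=cKDTree(OB2)
def rep(q):
    c=clear(q,OB2); b=body(q); d,i=KT.query(b); j=d.argmin()
    m=min(c,key=lambda n:c[n][0]); P=chain(q,p)[0]
    return (m,*c[m]),('body',int(d[j]),OB2[i[j]].astype(int).tolist(),'zmin',int(b[:,2].min())),P[5].round().astype(int).tolist()
E
python3 - <<'E'
from plan import *
bx=w(1,0,0)-w(0,0,0)
for el,az in((.4,.2),(.46,.26),(.4,.1),(.5,.2)):
  for y in(-122,-157):
    dr=D(el,az); tcp=w(0,y,163)-17*dr
    for c in(np.array([0,0,1.]),np.array([0,0,-1.])):
        q,ok=full(tcp,Rot(dr,c)); print(el,az,y,ok,q.round(2),rep(q))
dr=D(.62,.46)
for c in(1,-1):
    for t in(0,1.05,2.1):
        q,ok=full(grasp(pin(t,-84),dr),Rot(dr,c*np.cross(dr,bx))); print('pin',t,ok,q.round(2),rep(q))
o=bot.get_obs(); q0=o['joint_positions']; print(q0.round(2),rep(q0))
E
```

```text
0.4 0.2 -122 False [0.32 0.54 2.24 3.3  0.82 3.08] (('elbow', -43, [176, 312, 656]), ('body', 9, [576, 240, 112], 'zmin', 98), [572, 237, 170])
0.4 0.2 -122 False [ 0.32  0.54  2.24  3.3   0.82 -0.06] (('elbow', -43, [176, 312, 656]), ('body', 9, [576, 240, 112], 'zmin', 98), [572, 237, 170])
0.4 0.2 -157 False [0.22 0.54 2.28 3.17 0.85 3.13] (('elbow', -16, [176, 304, 640]), ('body', 9, [600, 216, 160], 'zmin', 98), [575, 203, 170])
0.4 0.2 -157 False [ 0.22  0.54  2.28  3.17  0.85 -0.01] (('elbow', -16, [176, 304, 640]), ('body', 9, [600, 216, 160], 'zmin', 98), [575, 203, 170])
0.46 0.26 -122 False [0.27 0.5  2.23 3.16 0.7  3.13] (('elbow', -28, [176, 312, 664]), ('body', 10, [576, 240, 112], 'zmin', 103), [572, 237, 171])
0.46 0.26 -122 False [ 0.27  0.5   2.23  3.16  0.7  -0.01] (('elbow', -28, [176, 312, 664]), ('body', 10, [576, 240, 112], 'zmin', 103), [572, 237, 171])
0.46 0.26 -157 True [ 0.17  0.49  2.26  3.03  0.72 -3.09] (('elbow', -5, [176, 312, 664]), ('body', 8, [600, 216, 160], 'zmin', 103), [576, 202, 171])
0.46 0.26 -157 True [0.17 0.49 2.26 3.03 0.72 0.05] (('elbo
[... 1545 characters left out ...]
52, 198])
pin 2.1 False [ 0.66  0.47  2.08  3.59  0.39 -1.29] (('wrist', 8, [208, 312, 488]), ('body', 7, [488, 296, 168], 'zmin', 119), [482, 413, 164])
pin 0 True [0.36 0.39 2.27 2.96 0.47 2.26] (('tool', -19, [488, 288, 168]), ('body', 5, [496, 288, 160], 'zmin', 118), [493, 292, 163])
pin 1.05 False [0.52 0.34 2.16 3.31 0.31 2.03] (('tool', 14, [488, 296, 168]), ('body', 4, [512, 304, 160], 'zmin', 154), [488, 352, 198])
pin 2.1 False [0.66 0.47 2.08 3.59 0.39 1.85] (('wrist', 8, [208, 312, 488]), ('body', 7, [488, 296, 168], 'zmin', 119), [482, 413, 164])
[-1.4   0.07  1.14  0.55  1.98  0.07] (('tool', 36, [288, -432, 560]), ('body', 22, [288, -448, 576], 'zmin', 538), [276, -338, 562])
```

```bash
sed -i "s/q=np.array(\[q1,q2,q3,q4,q5,0\])/q4=q4+2*np.pi if q4<-1 else q4; q=np.array([q1,q2,q3,q4,q5,0])/" cl.py
python3 - <<'E'
from plan import *
def m(tcp,dr):
    r=ikw(tcp,dr)
    return -500 if r is None or not r[1] else min(v[0] for v in clear(r[0]).values())
for el in np.arange(.34,.6,.06):
    print(round(el,2),[(round(az,2),m(w(0,-120,163)-17*D(el,az),D(el,az)),m(w(0,-157,163)-17*D(el,az),D(el,az))) for az in np.arange(.2,.62,.06)])
print('pin gx -84')
for t in(0,.5,1.05,1.6,2.1):
    b=sorted([(m(grasp(pin(t,-84),D(el,az)),D(el,az)),round(el,2),round(az,2)) for el in np.arange(.3,.8,.06) for az in np.arange(.3,.9,.06)]); print(t,b[-5:])
E
```

```text
0.34 [(np.float64(0.2), -40, -6), (np.float64(0.26), -24, 11), (np.float64(0.32), -7, 11), (np.float64(0.38), 10, 10), (np.float64(0.44), 5, 6), (np.float64(0.5), 3, 0), (np.float64(0.56), 0, -3)]
0.4 [(np.float64(0.2), -44, -16), (np.float64(0.26), -32, 0), (np.float64(0.32), -18, 16), (np.float64(0.38), -2, 15), (np.float64(0.44), 12, 12), (np.float64(0.5), 8, 7), (np.float64(0.56), 4, 1)]
0.46 [(np.float64(0.2), -35, -17), (np.float64(0.26), -29, -5), (np.float64(0.32), -20, 8), (np.float64(0.38), -7, 6), (np.float64(0.44), 5, 2), (np.float64(0.5), 2, 0), (np.float64(0.56), -1, 0)]
0.52 [(np.float64(0.2), -22, -13), (np.float64(0.26), -21, -4), (np.float64(0.32), -16, 2), (np.float64(0.38), -8, 0), (np.float64(0.44), 1, -4), (np.float64(0.5), -4, -7), (np.float64(0.56), -9, -8)]
0.58 [(np.float64(0.2), -9, -5), (np.float64(0.26), -10, -3), (np.float64(0.32), -9, -5), (np.float64(0.38), -7, -10), (np.float64(0.44), -7, -12), (np.float64(0.5), -11, -16), (np.float64(0.56), -16, -17)]
pin gx -84
0 [(30, np.float64(0.6), np.float64(0.36)), (33, np.float64(0.66), np.float64(0.42)), (35
[... 273 characters left out ...]
np.float64(0.36)), (49, np.float64(0.54), np.float64(0.3))]
1.05 [(37, np.float64(0.54), np.float64(0.42)), (40, np.float64(0.48), np.float64(0.54)), (41, np.float64(0.42), np.float64(0.36)), (46, np.float64(0.48), np.float64(0.42)), (47, np.float64(0.48), np.float64(0.48))]
1.6 [(30, np.float64(0.54), np.float64(0.54)), (31, np.float64(0.48), np.float64(0.48)), (31, np.float64(0.54), np.float64(0.66)), (34, np.float64(0.48), np.float64(0.54)), (34, np.float64(0.54), np.float64(0.6))]
2.1 [(18, np.float64(0.6), np.float64(0.54)), (18, np.float64(0.66), np.float64(0.72)), (20, np.float64(0.6), np.float64(0.6)), (21, np.float64(0.54), np.float64(0.54)), (22, np.float64(0.6), np.float64(0.66))]
```

```bash
cat >> plan.py <<'E'
def hook(y,back=22,el=.40,az=.44,z=163,s=1):
    dr=D(el,az); return full(w(0,y,z)-back*dr,Rot(dr,np.array([0,0,float(s)])))
def line(qa,qb,n=9):
    for s in np.linspace(0,1,n):
        q=qa+(qb-qa)*s; print(q.round(2),rep(q))
E
python3 - <<'E'
from plan import *
for s in(1,-1):
    for b,y in((22,-120),(22,-154),(100,-120)): q,ok=hook(y,b,s=s); print(ok,q.round(2),rep(q))
q0=bot.get_obs()['joint_positions']
g=hook(-120,100,s=-1)[0]
f=np.array([-1.3,.1,2.5,3.0,.6,g[5]])
print('fold');line(q0,f)
f2=f.copy(); f2[0]=g[0]
print('sweep');line(f,f2,13)
print('ext');line(f2,g)
E
```

```text
True [ 0.13  0.53  2.28  2.76  0.86 -3.01] (('tool', -3, [584, 208, 176]), ('body', 11, [576, 240, 112], 'zmin', 100), [569, 234, 172])
True [ 0.03  0.53  2.3   2.64  0.88 -2.98] (('tool', 1, [584, 208, 176]), ('body', 6, [592, 216, 160], 'zmin', 100), [572, 200, 172])
True [ 0.05  0.39  2.44  2.67  0.89 -2.99] (('elbow', 25, [176, 312, 664]), ('body', 62, [584, 208, 176], 'zmin', 130), [504, 203, 202])
True [0.13 0.53 2.28 2.76 0.86 0.13] (('tool', -3, [584, 208, 176]), ('body', 11, [576, 240, 112], 'zmin', 100), [569, 234, 172])
True [0.03 0.53 2.3  2.64 0.88 0.16] (('tool', 1, [584, 208, 176]), ('body', 6, [592, 216, 160], 'zmin', 100), [572, 200, 172])
True [0.05 0.39 2.44 2.67 0.89 0.15] (('elbow', 25, [176, 312, 664]), ('body', 62, [584, 208, 176], 'zmin', 130), [504, 203, 202])
fold
[-1.4   0.07  1.14  0.55  1.98  0.07] (('tool', 36, [288, -432, 560]), ('body', 22, [288, -448, 576], 'zmin', 538), [276, -338, 562])
[-1.39  0.08  1.31  0.85  1.81  0.08] (('tool', 28, [288, -432, 560]), ('body', 14, [296, -448, 568], 'zmin', 536), [356, -328, 556])
[-1.38  0.08  1.48  1.16  1.64 
[... 3058 characters left out ...]
, 680]), ('body', 106, [584, 208, 176], 'zmin', 166), [486, 149, 238])
[0.05 0.24 2.47 2.83 0.74 0.15] (('elbow', 53, [168, 320, 680]), ('body', 94, [584, 208, 176], 'zmin', 160), [491, 159, 231])
[0.05 0.28 2.46 2.79 0.78 0.15] (('elbow', 42, [168, 312, 664]), ('body', 82, [584, 208, 176], 'zmin', 153), [496, 170, 224])
[0.05 0.32 2.46 2.75 0.82 0.15] (('elbow', 33, [168, 312, 664]), ('body', 73, [584, 208, 176], 'zmin', 146), [499, 181, 217])
[0.05 0.35 2.45 2.71 0.85 0.15] (('elbow', 28, [168, 312, 664]), ('body', 65, [584, 208, 176], 'zmin', 138), [502, 192, 210])
[0.05 0.39 2.44 2.67 0.89 0.15] (('elbow', 25, [176, 312, 664]), ('body', 62, [584, 208, 176], 'zmin', 130), [504, 203, 202])
```

```bash
cat >> plan.py <<'E'
OB2=OB2[~((OB2[:,0]<335)&(OB2[:,1]<0))]; KT=cKDTree(OB2)
def pose(q): P,A=chain(q,p); return P[5],A*RC
def calls(wps,start=None):
    """wps: joint waypoints; start=(pos,R) commanded. prints rows"""
    pos,Rt=start
    for q in wps:
        x,Rq=pose(q); s=Rt.inv().apply(x-pos)/100; t=(Rt.inv()*Rq).as_rotvec()/(np.pi/4)
        s=s.round(2);t=t.round(2)
        n=int(np.ceil(max(np.linalg.norm(s)*100/55,np.degrees(np.linalg.norm(t)*np.pi/4)/9.5)))
        print('n',n,[*map(float,s),*map(float,t)],'BIG' if max(abs(s).max(),abs(t).max())>1 else '')
        pos=pos+Rt.apply(s*100); Rt=Rt*R.from_rotvec(t*np.pi/4)
    return pos,Rt
def interp(qs,maxd=95,maxa=.7):
    out=[]
    for a,b in zip(qs[:-1],qs[1:]):
        s=0
        while s<1:
            st=1-s
            while True:
                c=a+(b-a)*(s+st); x0,r0=pose(a+(b-a)*s); x1,r1=pose(c)
                if np.linalg.norm(x1-x0)<maxd and (r0.inv()*r1).magnitude()<maxa: break
                st*=.9
            s=min(1,s+st+1e-9); out.append(a+(b-a)*s)
    return out
E
python3 - <<'E'
from plan import *
q0=bot.get_obs()['joint_positions']
g=hook(-120,100,s=-1)[0]
m=np.array([-1.75,.1,1.7,1.5,1.3,.1])
f=np.array([-1.5,.1,2.5,3.0,.6,g[5]])
line(q0,m,6);line(m,f,8)
f2=f.copy(); f2[0]=g[0]
W=interp([q0,m,f,f2,g]); print(len(W)); st=calls(W,pose(q0))
print(st[0],pose(g)[0]); np.save('W.npy',W)
E
```

```text
[-1.4   0.07  1.14  0.55  1.98  0.07] (('upper', 105, [352, 16, 496]), ('body', 134, [408, -360, 456], 'zmin', 538), [276, -338, 562])
[-1.47  0.08  1.25  0.74  1.85  0.08] (('upper', 105, [352, 16, 464]), ('body', 114, [384, -272, 456], 'zmin', 532), [303, -364, 552])
[-1.54  0.08  1.36  0.93  1.71  0.08] (('upper', 108, [352, 16, 464]), ('body', 102, [400, -304, 464], 'zmin', 534), [320, -397, 551])
[-1.61  0.09  1.47  1.12  1.57  0.09] (('upper', 113, [352, 16, 464]), ('body', 111, [408, -360, 456], 'zmin', 532), [323, -439, 555])
[-1.68  0.09  1.59  1.31  1.44  0.09] (('upper', 117, [360, -32, 456]), ('body', 135, [416, -432, 448], 'zmin', 519), [305, -487, 560])
[-1.75  0.1   1.7   1.5   1.3   0.1 ] (('upper', 123, [360, -32, 456]), ('body', 169, [416, -440, 448], 'zmin', 499), [267, -538, 558])
[-1.75  0.1   1.7   1.5   1.3   0.1 ] (('upper', 123, [360, -32, 456]), ('body', 169, [416, -440, 448], 'zmin', 499), [267, -538, 558])
[-1.71  0.1   1.81  1.71  1.2   0.11] (('upper', 120, [360, -32, 456]), ('body', 174, [416, -440, 448], 'zmin', 478), [271, -550, 556])
[-1.68  0.1   1.
[... 1034 characters left out ...]
, -0.39, -0.25, 0.14, 0.29] 
n 2 [0.0, 0.8, -0.38, -0.23, 0.13, 0.23] 
n 1 [0.07, 0.46, -0.18, -0.13, 0.07, 0.12] 
n 2 [-0.87, 0.14, -0.18, -0.01, -0.22, -0.1] 
n 2 [-0.86, 0.14, -0.17, -0.02, -0.21, -0.1] 
n 2 [-0.91, 0.15, -0.18, -0.01, -0.23, -0.1] 
n 2 [-0.84, 0.14, -0.17, -0.02, -0.21, -0.1] 
n 2 [-0.85, 0.14, -0.16, -0.01, -0.21, -0.1] 
n 2 [-0.9, 0.14, -0.18, -0.02, -0.22, -0.1] 
n 2 [-0.85, 0.14, -0.17, -0.01, -0.21, -0.09] 
n 2 [-0.91, 0.15, -0.18, -0.02, -0.22, -0.11] 
n 1 [-0.21, 0.03, -0.03, -0.0, -0.06, -0.02] 
n 2 [-0.66, 0.28, 0.6, 0.02, -0.31, -0.23] 
n 1 [-0.08, 0.04, 0.07, 0.01, -0.04, -0.02] 
[503.18170094 203.65472767 202.03109659] [503.54112437 203.32471917 201.94199788]
```

Call:
step_arm --targets '[1, 0.16, 0.85, 0.17, -0.24, 0.64, 0.28, 1, 0.16, 0.85, 0.17, -0.24, 0.64, 0.28, 1, 0.16, 0.85, 0.17, -0.24, 0.64, 0.28, 1, 0.16, 0.85, 0.17, -0.24, 0.64, 0.28, 1, 0.16, 0.85, 0.17, -0.24, 0.64, 0.28]'

```text
time: 2.95
tool_pos: [323.4, -411.6, 552.2]
tcp_rot: [-3.053, -0.991, -0.043]
contact_force: [0.2, 0.5, -0.5]
grip_width: 91.9
finger_force: 0.0
```

Call:
step_arm --targets '[0.5, -0.06, 0.89, -0.31, -0.33, 0.48, 0.36, 0.5, -0.06, 0.89, -0.31, -0.33, 0.48, 0.36, 0.5, -0.06, 0.89, -0.31, -0.33, 0.48, 0.36, 0.5, -0.06, 0.89, -0.31, -0.33, 0.48, 0.36, 0.5, -0.06, 0.89, -0.31, -0.33, 0.48, 0.36]'

```text
time: 3.58
tool_pos: [297.7, -502.1, 560.1]
tcp_rot: [-2.429, -1.255, -1.003]
contact_force: [0.2, -0.5, -0.4]
grip_width: 48.0
finger_force: 0.0
```

Call:
step_arm --targets '[0, 0.02, 0.43, -0.18, -0.16, 0.17, 0.15, 0, 0.02, 0.43, -0.18, -0.16, 0.17, 0.15, 0, 0.02, 0.43, -0.18, -0.16, 0.17, 0.15]'

```text
time: 3.95
tool_pos: [268.0, -537.6, 556.3]
tcp_rot: [-2.012, -1.24, -1.575]
contact_force: [0.6, -0.4, 0.3]
grip_width: 20.3
finger_force: 0.0
```

```bash
python3 log.py; python3 -c "
from plan import *
q=np.load('W.npy')[2]; print(q.round(3), pose(q)[0].round())"
```

```text
3.95 [-1.74600e+00  1.02000e-01  1.69300e+00  1.48600e+00  1.29900e+00
  1.07000e-01  2.67970e+02 -5.37624e+02  5.56320e+02 -2.01200e+00
 -1.24000e+00 -1.57500e+00] [ 0.6 -0.4  0.3]
[-1.75  0.1   1.7   1.5   1.3   0.1 ] [ 267. -538.  558.]
```

Tracking is good, so I'll carry on along the plan.

Call:
step_arm --targets '[0, -0.26, 0.44, 0.02, -0.25, 0.5, 0.68, 0, -0.26, 0.44, 0.02, -0.25, 0.5, 0.68, 0, -0.26, 0.44, 0.02, -0.25, 0.5, 0.68, 0, -0.26, 0.44, 0.02, -0.25, 0.5, 0.68, 0, -0.26, 0.44, 0.02, -0.25, 0.5, 0.68, 0, -0.26, 0.44, 0.02, -0.25, 0.5, 0.68]'

```text
time: 4.7
tool_pos: [250.8, -567.8, 518.7]
tcp_rot: [-1.454, -0.734, -2.445]
contact_force: [-1.2, -0.1, 0.6]
grip_width: 0.5
finger_force: 0.0
```

Call:
step_arm --targets '[0, -0.32, 0.75, -0.4, -0.29, 0.24, 0.44, 0, -0.32, 0.75, -0.4, -0.29, 0.24, 0.44, 0, -0.32, 0.75, -0.4, -0.29, 0.24, 0.44, 0, -0.32, 0.75, -0.4, -0.29, 0.24, 0.44]'

```text
time: 5.2
tool_pos: [208.5, -562.7, 438.6]
tcp_rot: [-1.578, -0.378, -2.644]
contact_force: [0.6, 0.3, -0.7]
grip_width: 0.6
finger_force: 0.0
```

Call:
step_arm --targets '[0, -0.12, 0.76, -0.39, -0.25, 0.14, 0.29, 0, -0.12, 0.76, -0.39, -0.25, 0.14, 0.29, 0, -0.12, 0.76, -0.39, -0.25, 0.14, 0.29]'

```text
time: 5.58
tool_pos: [174.9, -535.7, 363.1]
tcp_rot: [-1.74, -0.16, -2.777]
contact_force: [1.0, 0.1, 1.3]
grip_width: 0.2
finger_force: 0.0
```

Call:
step_arm --targets '[0, 0, 0.8, -0.38, -0.23, 0.13, 0.23, 0, 0, 0.8, -0.38, -0.23, 0.13, 0.23, 0, 0, 0.8, -0.38, -0.23, 0.13, 0.23]'

```text
time: 5.95
tool_pos: [146.1, -492.5, 292.1]
tcp_rot: [-1.908, -0.011, -2.922]
contact_force: [0.5, -1.0, 0.3]
grip_width: 0.2
finger_force: 0.0
```

Call:
step_arm --targets '[0, 0.07, 0.46, -0.18, -0.13, 0.07, 0.12, 0, 0.07, 0.46, -0.18, -0.13, 0.07, 0.12]'

```text
time: 6.2
tool_pos: [131.9, -462.1, 254.3]
tcp_rot: [-2.014, 0.055, -3.009]
contact_force: [0.0, -0.2, -0.1]
grip_width: 0.2
finger_force: 0.0
```

```bash
python3 log.py; python3 -c "
from plan import *
q=np.load('W.npy')[7]; print(q.round(3), pose(q)[0].round())"
```

```text
6.2 [-1.50400e+00  9.10000e-02  2.49700e+00  2.98800e+00  5.79000e-01
  1.51000e-01  1.31868e+02 -4.62081e+02  2.54269e+02 -2.01400e+00
  5.50000e-02 -3.00900e+00] [ 0.  -0.2 -0.1]
[-1.5    0.1    2.5    3.     0.6    0.152] [ 133. -463.  255.]
```

Call:
step_arm --targets '[0, -0.87, 0.14, -0.18, -0.01, -0.22, -0.1, 0, -0.87, 0.14, -0.18, -0.01, -0.22, -0.1, 0, -0.87, 0.14, -0.18, -0.01, -0.22, -0.1]'

```text
time: 6.58
tool_pos: [217.3, -429.3, 256.0]
tcp_rot: [-2.006, 0.059, -2.815]
contact_force: [0.6, 0.4, -0.1]
grip_width: 0.3
finger_force: 0.0
```

Call:
step_arm --targets '[0, -0.86, 0.14, -0.17, -0.02, -0.21, -0.1, 0, -0.86, 0.14, -0.17, -0.02, -0.21, -0.1, 0, -0.86, 0.14, -0.17, -0.02, -0.21, -0.1]'

```text
time: 6.95
tool_pos: [291.5, -381.3, 254.9]
tcp_rot: [-2.014, 0.06, -2.634]
contact_force: [0.4, -0.2, 0.4]
grip_width: 0.7
finger_force: 0.0
```

Call:
step_arm --targets '[0, -0.91, 0.15, -0.18, -0.01, -0.23, -0.1, 0, -0.91, 0.15, -0.18, -0.01, -0.23, -0.1, 0, -0.91, 0.15, -0.18, -0.01, -0.23, -0.1]'

```text
time: 7.32
tool_pos: [360.0, -316.9, 254.0]
tcp_rot: [-2.01, 0.067, -2.438]
contact_force: [-0.4, -0.2, 0.4]
grip_width: 0.6
finger_force: 0.0
```

Call:
step_arm --targets '[0, -0.84, 0.14, -0.17, -0.02, -0.21, -0.1, 0, -0.84, 0.14, -0.17, -0.02, -0.21, -0.1, 0, -0.84, 0.14, -0.17, -0.02, -0.21, -0.1]'

```text
time: 7.7
tool_pos: [409.9, -246.7, 254.1]
tcp_rot: [-2.015, 0.068, -2.257]
contact_force: [-0.3, -0.7, 0.2]
grip_width: 0.5
finger_force: 0.0
```

Call:
step_arm --targets '[0, -0.85, 0.14, -0.16, -0.01, -0.21, -0.1, 0, -0.85, 0.14, -0.16, -0.01, -0.21, -0.1, 0, -0.85, 0.14, -0.16, -0.01, -0.21, -0.1]'

```text
time: 8.07
tool_pos: [448.0, -167.7, 253.8]
tcp_rot: [-2.011, 0.068, -2.074]
contact_force: [0.9, -0.2, 0.2]
grip_width: 0.2
finger_force: 0.0
```

Call:
step_arm --targets '[0, -0.9, 0.14, -0.18, -0.02, -0.22, -0.1, 0, -0.9, 0.14, -0.18, -0.02, -0.22, -0.1, 0, -0.9, 0.14, -0.18, -0.02, -0.22, -0.1]'

```text
time: 8.45
tool_pos: [472.0, -77.6, 254.8]
tcp_rot: [-2.014, 0.071, -1.883]
contact_force: [0.0, 0.5, -0.1]
grip_width: 0.7
finger_force: 0.0
```

Call:
step_arm --targets '[0, -0.85, 0.14, -0.17, -0.01, -0.21, -0.09, 0, -0.85, 0.14, -0.17, -0.01, -0.21, -0.09, 0, -0.85, 0.14, -0.17, -0.01, -0.21, -0.09]'

```text
time: 8.82
tool_pos: [477.9, 9.5, 255.2]
tcp_rot: [-2.009, 0.077, -1.704]
contact_force: [0.3, -0.8, -0.3]
grip_width: 0.4
finger_force: 0.0
```

```bash
cat > nxt.py <<'E'
from plan import *
o=bot.get_obs(); print(o['time'],o['joint_positions'].round(3),o['tool_pos'].round(1))
def cur(): return o['tool_pos'],R.from_euler('xyz',o['tcp_rot'])
E
python3 - <<'E'
from nxt import *
q=o['joint_positions']; g=hook(-120,100,s=-1)[0]; h=hook(-120,22,s=-1)[0]; e=hook(-156,22,s=-1)[0]
line(q,g,4); W=interp([q,g,h,e]); calls(W,cur()); 
for x in W: print(x.round(2),rep(x))
E
```

```text
8.825 [-0.197  0.087  2.505  2.979  0.589  0.179] [477.9   9.5 255.2]
[-0.2   0.09  2.51  2.98  0.59  0.18] (('tool', 59, [360, -8, 448]), ('body', 69, [368, -32, 448], 'zmin', 183), [478, 9, 255])
[-0.12  0.19  2.48  2.88  0.69  0.17] (('elbow', 65, [168, 312, 664]), ('body', 103, [368, -16, 448], 'zmin', 169), [498, 68, 240])
[-0.04  0.29  2.46  2.77  0.79  0.16] (('elbow', 45, [168, 312, 664]), ('body', 94, [584, 208, 176], 'zmin', 151), [508, 134, 222])
[0.05 0.39 2.44 2.67 0.89 0.15] (('elbow', 25, [176, 312, 664]), ('body', 62, [584, 208, 176], 'zmin', 130), [504, 203, 202])
n 2 [-0.87, 0.2, 0.25, 0.01, -0.28, -0.21] 
n 2 [-0.85, 0.19, 0.24, 0.01, -0.28, -0.14] 
n 1 [-0.2, 0.03, 0.07, 0.01, -0.07, -0.04] 
n 2 [-0.0, 0.0, 0.78, -0.0, 0.0, 0.0] 
n 1 [0.34, 0.05, -0.11, -0.0, 0.0, 0.0] 
[-0.08  0.23  2.48  2.83  0.73  0.17] (('elbow', 57, [168, 312, 664]), ('body', 117, [424, 144, 48], 'zmin', 161), [504, 96, 233])
[0.02 0.36 2.45 2.7  0.86 0.15] (('elbow', 31, [176, 312, 664]), ('body', 63, [584, 208, 176], 'zmin', 136), [506, 182, 208])
[0.05 0.39 2.44 2.67 0.89 0.15] (('elbow', 25, [176, 312, 664]), ('body', 62, [584, 208, 176], 'zmin', 130), [504, 203, 202])
[0.13 0.53 2.28 2.76 0.86 0.13] (('tool', -3, [584, 208, 176]), ('body', 11, [576, 240, 112], 'zmin', 100), [569, 234, 172])
[0.02 0.53 2.3  2.64 0.88 0.17] (('tool', 1, [584, 208, 176]), ('body', 6, [592, 208, 168], 'zmin', 100), [572, 198, 172])
```

Call:
step_arm --targets '[0, -0.87, 0.2, 0.25, 0.01, -0.28, -0.21, 0, -0.87, 0.2, 0.25, 0.01, -0.28, -0.21, 0, -0.87, 0.2, 0.25, 0.01, -0.28, -0.21]'

```text
time: 9.2
tool_pos: [504.3, 94.8, 232.4]
tcp_rot: [-1.99, 0.019, -1.437]
contact_force: [0.3, -0.4, -0.5]
grip_width: 0.5
finger_force: 0.0
```

Call:
step_arm --targets '[0, -0.85, 0.19, 0.24, 0.01, -0.28, -0.14, 0, -0.85, 0.19, 0.24, 0.01, -0.28, -0.14, 0, -0.85, 0.19, 0.24, 0.01, -0.28, -0.14]'

```text
time: 9.57
tool_pos: [506.5, 181.5, 207.1]
tcp_rot: [-1.979, 0.006, -1.192]
contact_force: [-0.3, -0.9, 0.3]
grip_width: 0.6
finger_force: 0.0
```

Call:
step_arm --targets '[0, -0.2, 0.03, 0.07, 0.01, -0.07, -0.04, 0, -0.2, 0.03, 0.07, 0.01, -0.07, -0.04]'

```text
time: 9.82
tool_pos: [503.6, 203.1, 201.9]
tcp_rot: [-1.97, -0.003, -1.127]
contact_force: [0.1, 0.3, -0.0]
grip_width: 0.3
finger_force: 0.0
```

```bash
python3 - <<'E'
from nxt import *
for n in('scene','top'):
    im,W=cloud(n); np.save(n+'1.npy',W)
    u,v=map(int,proj(n,w(-40,-110,150))); c=im[max(0,v-50):v+50,max(0,u-60):u+60]
    cv2.imwrite(f'pics/{n}1.png',cv2.resize(c,None,fx=3.3,fy=3.3,interpolation=cv2.INTER_CUBIC)); print(n,u,v)
a=cv2.imread('pics/scene1.png');b=cv2.imread('pics/top1.png'); cv2.imwrite('pics/m1.png',np.hstack([a,b]))
S=np.load('scene1.npy').reshape(-1,3);T=np.load('top1.npy').reshape(-1,3)
for A in(S,T,np.load('scene0.npy').reshape(-1,3),np.load('top0.npy').reshape(-1,3)):
    k=(np.linalg.norm(A[:,:2]-w(0,-149,0)[:2],axis=1)<20)&(A[:,2]>144)&(A[:,2]<185); print(k.sum(),A[k].mean(0).round(1),A[k].max(0).round(1))
print(w(0,-149,168))
g=hook(-120,22,s=-1)[0]; calls([g],cur())
E
```

```text
9.825 [0.042 0.388 2.443 2.661 0.89  0.151] [503.6 203.1 201.9]
scene 279 278
top 213 195
56 [590.3 215.1 161.9] [597.1 219.7 169.2]
20 [589.4 210.4 164.7] [595.4 216.4 174.9]
56 [590.4 215.1 161.5] [597.2 220.2 169.9]
20 [589.5 210.5 164.2] [596.4 217.1 172.9]
[589.50965752 213.67618549 168.        ]
n 2 [0.0, 0.0, 0.78, -0.0, 0.0, 0.0]
```

View pics/m1.png

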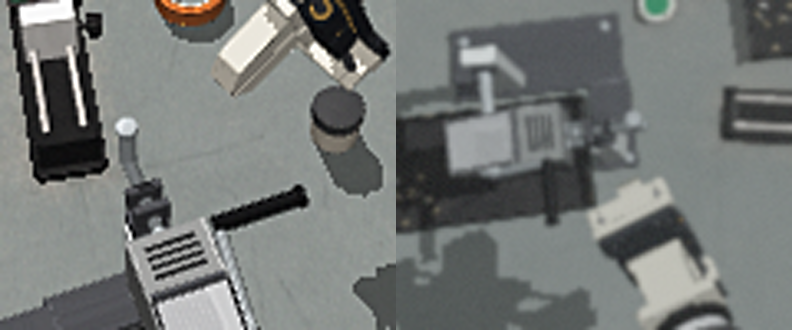

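The picture shows the closed fingers short of the knob and lined up on its box side. The knob cap is at scene crop (126,127), and its measured position agrees with the fit within 3 mm. Now I'll insert beside the knob and hook it back.

Call:
step_arm --targets '[0, 0, 0, 0.4, 0, 0, 0, 0, 0, 0, 0.65, 0, 0, 0, 0, 0, 0, 0.78, 0, 0, 0, 0, 0, 0, 0.78, 0, 0, 0]'

```text
time: 10.42
tool_pos: [568.4, 234.2, 171.5]
tcp_rot: [-1.971, -0.003, -1.127]
contact_force: [-1.1, 0.3, -0.0]
grip_width: 0.7
finger_force: 0.0
```

Call:
step_arm --targets '[0, 0.07, 0.01, -0.02, 0, 0, 0, 0, 0.14, 0.02, -0.05, 0, 0, 0, 0, 0.2, 0.03, -0.07, 0, 0, 0, 0, 0.26, 0.04, -0.09, 0, 0, 0, 0, 0.3, 0.04, -0.1, 0, 0, 0, 0, 0.34, 0.05, -0.11, 0, 0, 0, 0, 0.34, 0.05, -0.11, 0, 0, 0]'

```text
time: 11.3
tool_pos: [571.2, 198.8, 171.9]
tcp_rot: [-1.969, -0.003, -1.124]
contact_force: [-0.8, 7.6, 0.3]
grip_width: 0.8
finger_force: 3.5
```

```bash
python3 - <<'E'
from nxt import *
print(o['contact_force'].round(1))
st=(o['tool_pos']-np.array([ST[0],ST[1],0])); print('stand frame tcp',R.from_euler('z',-ST[2]).apply(st).round(1))
for n in('scene','top'):
    im,W=cloud(n); 
    u,v=map(int,proj(n,w(-20,-130,150))); c=im[max(0,v-40):v+40,max(0,u-50):u+50]
    cv2.imwrite(f'pics/{n}2.png',cv2.resize(c,None,fx=3.9,fy=3.9,interpolation=cv2.INTER_CUBIC))
a=cv2.imread('pics/scene2.png');b=cv2.imread('pics/top2.png'); cv2.imwrite('pics/m2.png',np.hstack([a,b]))
E
```

```text
11.3 [0.018 0.526 2.297 2.626 0.887 0.165] [571.2 198.8 171.9]
[-0.8  7.6  0.3]
stand frame tcp [ -19.6 -162.1  171.9]
```

View pics/m2.png

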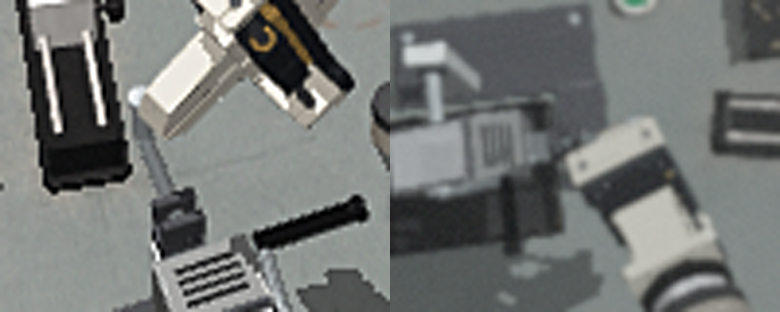

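Contact force is +7.6 N along y, and the scene crop shows the knob at (137,97) well away from its column. That puts the bolt at about 0.025 m. Next I retreat and plan the pin.

```bash
cat >> plan.py <<'E'
BX=w(1,0,0)-w(0,0,0)
ELAZ=lambda t:(np.interp(t,[0,.5,1.05,1.6,2.2],[.62,.55,.49,.52,.60]),np.interp(t,[0,.5,1.05,1.6,2.2],[.34,.38,.46,.55,.62]))
def pinq(t,back=0,gx=-80):
    dr=D(*ELAZ(t)); return full(pin(t,gx)-(6+back)*dr,Rot(dr,np.cross(dr,BX)))
E
python3 - <<'E'
from nxt import *
x,Rt=cur(); d=Rt.as_matrix()[:,2]
a=x+np.array([0,2.5,0]); b=a-95*d
qa=full(a,Rt)[0]; qb=full(b,Rt)[0]
pp=pinq(0,95)[0]; p0=pinq(0,0)[0]
W=interp([o['joint_positions'],qa,qb,pp,p0]); calls(W,cur())
for q in W: print(q.round(2),rep(q))
print('arc')
for t in np.linspace(0,2.15,8): q,ok=pinq(t); print(round(t,2),ok,q.round(2),rep(q))
E
```

```text
11.4 [0.019 0.526 2.297 2.627 0.887 0.165] [571.2 198.9 171.9]
n 1 [-0.02, -0.0, 0.01, -0.0, 0.0, 0.0] 
n 2 [-0.0, -0.0, -0.95, -0.0, 0.0, 0.0] 
n 5 [-0.34, -0.12, 0.03, -0.17, 0.14, -0.82] 
n 3 [-0.74, -0.42, -0.34, -0.05, -0.18, -0.6] 
n 2 [0.01, 0.0, 0.86, -0.0, 0.0, 0.0] 
n 1 [-0.01, 0.0, 0.09, -0.0, 0.0, 0.0] 
[0.03 0.53 2.3  2.64 0.88 0.16] (('tool', 0, [584, 208, 176]), ('body', 5, [592, 216, 160], 'zmin', 100), [571, 201, 172])
[-0.12  0.35  2.49  2.48  0.92  0.2 ] (('elbow', 58, [176, 312, 664]), ('body', 82, [584, 208, 176], 'zmin', 137), [492, 164, 209])
[ 0.19  0.24  2.42  3.    0.61 -0.65] (('wrist', 59, [336, 152, 472]), ('body', 84, [584, 208, 176], 'zmin', 152), [484, 197, 218])
[ 0.47  0.15  2.36  3.47  0.34 -1.39] (('wr', 62, [208, 312, 488]), ('body', 58, [488, 288, 168], 'zmin', 183), [424, 267, 218])
[ 0.44  0.38  2.26  3.34  0.45 -1.28] (('tool', -12, [488, 288, 168]), ('body', 3, [488, 288, 168], 'zmin', 134), [491, 290, 170])
[ 0.44  0.4   2.24  3.33  0.46 -1.27] (('tool', -22, [488, 288, 168]), ('body', 4, [496, 296, 160], 'zmin', 128), [497, 292, 163])
arc
0
[... 423 characters left out ...]
92 True [ 0.51  0.39  2.23  3.26  0.55 -0.99] (('tool', 5, [488, 296, 168]), ('body', 4, [496, 296, 168], 'zmin', 141), [492, 343, 197])
1.23 True [ 0.53  0.4   2.21  3.21  0.54 -0.89] (('tool', 13, [488, 296, 168]), ('body', 11, [496, 304, 160], 'zmin', 137), [491, 364, 197])
1.54 True [ 0.55  0.42  2.18  3.15  0.52 -0.8 ] (('tool', 20, [488, 304, 160]), ('body', 14, [488, 288, 168], 'zmin', 129), [489, 384, 190])
1.84 True [ 0.56  0.45  2.15  3.11  0.47 -0.76] (('tool', 25, [488, 304, 160]), ('body', 6, [488, 296, 160], 'zmin', 119), [488, 401, 178])
2.15 True [ 0.57  0.48  2.12  3.05  0.43 -0.71] (('elbow', 20, [168, 312, 664]), ('body', 10, [496, 296, 152], 'zmin', 105), [487, 414, 160])
```

Call:
step_arm --targets '[0, -0.03, 0, 0.01, 0, 0, 0, 0, -0.03, 0, -0.5, 0, 0, 0, 0, -0.03, 0, -0.95, 0, 0, 0, 0, -0.03, 0, -0.95, 0, 0, 0]'

```text
time: 11.9
tool_pos: [489.9, 162.2, 209.0]
tcp_rot: [-1.971, -0.003, -1.13]
contact_force: [0.1, 0.8, 0.9]
grip_width: 0.5
finger_force: 0.0
```

Call:
step_arm --targets '[0.5, -0.34, -0.12, 0.03, -0.17, 0.14, -0.82, 0.5, -0.34, -0.12, 0.03, -0.17, 0.14, -0.82, 0.5, -0.34, -0.12, 0.03, -0.17, 0.14, -0.82, 0.5, -0.34, -0.12, 0.03, -0.17, 0.14, -0.82, 0.5, -0.34, -0.12, 0.03, -0.17, 0.14, -0.82]'

```text
time: 12.52
tool_pos: [484.2, 198.0, 218.4]
tcp_rot: [-2.179, -0.621, -0.905]
contact_force: [0.2, -0.5, -0.1]
grip_width: 43.9
finger_force: 0.0
```

Call:
step_arm --targets '[0.5, -0.74, -0.42, -0.34, -0.05, -0.18, -0.6, 0.5, -0.74, -0.42, -0.34, -0.05, -0.18, -0.6, 0.5, -0.74, -0.42, -0.34, -0.05, -0.18, -0.6, 0.5, -0.74, -0.42, -0.34, -0.05, -0.18, -0.6]'

```text
time: 13.02
tool_pos: [425.0, 267.3, 219.8]
tcp_rot: [-2.625, -0.842, -0.311]
contact_force: [0.1, -0.3, 0.6]
grip_width: 46.0
finger_force: 0.0
```

```bash
python3 - <<'E'
from nxt import *
for t in(0,):
    calls([pinq(0,40)[0],pinq(0,0)[0]],cur())
for n in('scene','top'):
    im,W=cloud(n); P=W.reshape(-1,3)
    # pin points: stand-frame coords
    s=R.from_euler('z',-ST[2]).apply(P-np.array([ST[0],ST[1],0]))
    k=(s[:,0]>-92)&(s[:,0]<-45)&(abs(s[:,1]+61)<14)&(abs(s[:,2]-162)<12); print(n,k.sum(),s[k].mean(0).round(1),s[k].max(0).round(1),s[k].min(0).round(1))
    k=(abs(s[:,0])<15)&(s[:,1]<-140)&(s[:,1]>-195)&(s[:,2]>155)&(s[:,2]<175); print(' knob',k.sum(),s[k].mean(0).round(1))
    u,v=map(int,proj(n,w(-70,-90,160))); c=im[max(0,v-40):v+40,max(0,u-50):u+50]
    cv2.imwrite(f'pics/{n}3.png',cv2.resize(c,None,fx=3.9,fy=3.9,interpolation=cv2.INTER_CUBIC))
a=cv2.imread('pics/scene3.png');b=cv2.imread('pics/top3.png'); cv2.imwrite('pics/m3.png',np.hstack([a,b]))
E
```

```text
13.025 [ 0.472  0.152  2.358  3.474  0.334 -1.394] [425.  267.3 219.8]
n 2 [-0.02, 0.01, 0.55, -0.0, -0.0, -0.0] 
n 1 [0.0, 0.0, 0.4, -0.0, -0.0, -0.0] 
scene 121 [-69.  -59.4 163.2] [-45.5 -53.5 168.2] [-91.7 -66.5 154.8]
 knob 41 [   0.2 -170.3  165.5]
top 53 [-69.1 -63.3 164.4] [-46.1 -55.3 171.8] [-91.9 -70.3 152.1]
 knob 19 [   0.2 -173.8  168. ]
```

View pics/m3.png

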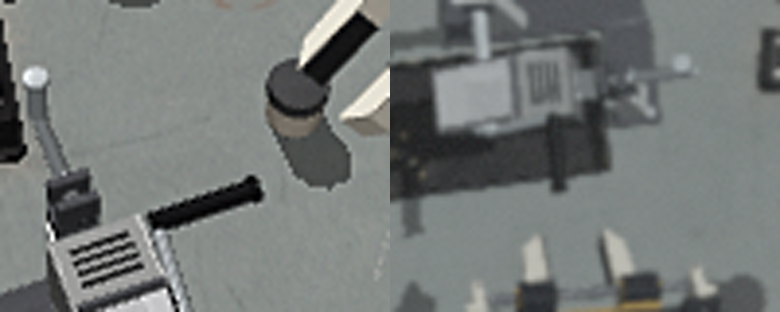

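The bolt is drawn (knob at y about -172) and the open fingers straddle the pin line. I'll approach and grip.

Call:
step_arm --targets '[0.5, -0.02, 0.01, 0.5, 0, 0, 0, 0.5, -0.02, 0.01, 0.8, 0, 0, 0, 0.5, -0.02, 0.01, 0.95, 0, 0, 0, 0.5, -0.02, 0.01, 0.95, 0, 0, 0, 0, -0.02, 0.01, 0.95, 0, 0, 0, 0, -0.02, 0.01, 0.95, 0, 0, 0, 0, -0.02, 0.01, 0.95, 0, 0, 0, 0, -0.02, 0.01, 0.95, 0, 0, 0]'

```text
time: 14.12
tool_pos: [495.8, 291.6, 162.2]
tcp_rot: [-2.63, -0.842, -0.307]
contact_force: [-1.2, -6.3, 1.7]
grip_width: 13.4
finger_force: 30.0
```

```bash
python3 - <<'E'
from nxt import *
print(o['grip_width'],o['finger_force'],o['contact_force'].round(1),pose(pinq(0)[0])[0].round(1))
c=(pose(pinq(0)[0]))
W=[pinq(t)[0] for t in np.linspace(0,2.12,17)[1:]]
pos,Rt=cur()
# rows relative to call starts: groups of 4
for g in range(4):
    p0,R0=(pos,Rt) if g==0 else pose(W[4*g-1])
    if g==0: p0,R0=pose(pinq(0)[0])
    for q in W[4*g:4*g+4]:
        x,Rq=pose(q); print(g,(R0.inv().apply(x-p0)/100).round(2).tolist(),((R0.inv()*Rq).as_rotvec()/(np.pi/4)).round(2).tolist())
E
```

```text
14.125 [ 0.441  0.401  2.249  3.329  0.464 -1.267] [495.8 291.6 162.2]
13.436578843841561 30.00494956970215 [-1.2 -6.3  1.7] [497.2 292.5 163. ]
0 [0.04, -0.07, -0.03] [0.02, 0.02, 0.03]
0 [0.08, -0.15, -0.06] [0.04, 0.03, 0.05]
0 [0.11, -0.24, -0.09] [0.06, 0.05, 0.08]
0 [0.12, -0.32, -0.1] [0.08, 0.06, 0.11]
1 [0.0, -0.09, -0.0] [0.03, 0.0, 0.04]
1 [-0.01, -0.18, 0.01] [0.06, 0.01, 0.08]
1 [-0.03, -0.27, 0.02] [0.08, 0.01, 0.12]
1 [-0.06, -0.36, 0.04] [0.11, 0.01, 0.16]
2 [-0.05, -0.07, 0.03] [0.01, -0.02, 0.02]
2 [-0.1, -0.14, 0.07] [0.02, -0.05, 0.03]
2 [-0.16, -0.19, 0.11] [0.04, -0.07, 0.05]
2 [-0.23, -0.24, 0.16] [0.05, -0.09, 0.06]
3 [-0.07, -0.03, 0.06] [-0.0, -0.03, -0.0]
3 [-0.14, -0.05, 0.11] [-0.01, -0.06, -0.01]
3 [-0.21, -0.05, 0.17] [-0.01, -0.08, -0.01]
3 [-0.28, -0.04, 0.23] [-0.02, -0.11, -0.02]
```

Call:
step_arm --targets '[0, 0.01, -0.02, -0.01, 0.01, 0.01, 0.01, 0, 0.03, -0.05, -0.02, 0.01, 0.01, 0.02, 0, 0.04, -0.07, -0.03, 0.02, 0.02, 0.03, 0, 0.05, -0.1, -0.04, 0.03, 0.02, 0.04, 0, 0.07, -0.12, -0.05, 0.03, 0.03, 0.04, 0, 0.08, -0.15, -0.06, 0.04, 0.03, 0.05, 0, 0.09, -0.18, -0.07, 0.05, 0.04, 0.06, 0, 0.1, -0.21, -0.08, 0.05, 0.04, 0.07, 0, 0.11, -0.24, -0.09, 0.06, 0.05, 0.08, 0, 0.11, -0.27, -0.09, 0.07, 0.05, 0.09, 0, 0.12, -0.29, -0.1, 0.07, 0.06, 0.1, 0, 0.12, -0.32, -0.1, 0.08, 0.06, 0.11]'

```text
time: 15.62
tool_pos: [493.5, 316.1, 187.6]
tcp_rot: [-2.457, -0.832, -0.456]
contact_force: [0.0, -9.0, 5.0]
grip_width: 14.1
finger_force: 30.0
```

```bash
cat > tipchk.py <<'E'
from nxt import *
print(o['grip_width'].round(1),o['finger_force'].round(1),o['contact_force'].round(1))
x,Rt=cur(); g=x+6*Rt.as_matrix()[:,2]; s=R.from_euler('z',-ST[2]).apply(g-np.array([ST[0],ST[1],0]))
print('grasp stand',s.round(1),'rad',np.hypot(s[1],s[2]-125).round(1),'t',(np.arctan2(s[1],s[2]-125)+1.056).round(3))
E
python3 tipchk.py
```

```text
15.625 [ 0.484  0.379  2.244  3.327  0.508 -1.155] [493.5 316.1 187.6]Traceback (most recent call last):
  File "tipchk.py", line 2, in <module>
    print(o['grip_width'].round(1),o['finger_force'].round(1),o['contact_force'].round(1))
          ^^^^^^^^^^^^^^^^^^^^^
AttributeError: 'float' object has no attribute 'round'
```

Call:
step_arm --targets '[0, 0, -0.03, 0, 0.01, 0, 0.01, 0, 0, -0.06, 0, 0.02, 0, 0.03, 0, 0, -0.09, 0, 0.03, 0, 0.04, 0, 0, -0.12, 0, 0.04, 0, 0.05, 0, -0.01, -0.15, 0.01, 0.05, 0.01, 0.07, 0, -0.01, -0.18, 0.01, 0.06, 0.01, 0.08, 0, -0.02, -0.21, 0.01, 0.07, 0.01, 0.09, 0, -0.02, -0.24, 0.02, 0.07, 0.01, 0.11, 0, -0.03, -0.27, 0.02, 0.08, 0.01, 0.12, 0, -0.04, -0.3, 0.03, 0.09, 0.01, 0.13, 0, -0.05, -0.33, 0.03, 0.1, 0.01, 0.15, 0, -0.06, -0.36, 0.04, 0.11, 0.01, 0.16]'

```text
time: 17.12
tool_pos: [489.8, 351.8, 195.5]
tcp_rot: [-2.277, -0.748, -0.588]
contact_force: [0.3, -6.0, -0.3]
grip_width: 14.0
finger_force: 30.0
```

```bash
sed -i 's/^print(o\[.grip_width.*/print(o["grip_width"],o["finger_force"],o["contact_force"].round(1))/' tipchk.py; python3 tipchk.py; python3 - <<'E'
from nxt import *
x,Rt=cur(); 
for t in(1.2,1.35,1.5,1.65,1.8,1.9,2.0,2.1):
    y,Rq=pose(pinq(t)[0]); print(t,(Rt.inv().apply(y-x)/100).round(2).tolist(),((Rt.inv()*Rq).as_rotvec()/(np.pi/4)).round(2).tolist())
E
```

```text
17.125 [ 0.525  0.402  2.229  3.254  0.567 -0.947] [489.8 351.8 195.5]
14.033835137510613 30.00069558620453 [ 0.3 -6.  -0.3]
grasp stand [-81.8  -0.5 192.6] rad 67.6 t 1.049
17.125 [ 0.525  0.402  2.229  3.254  0.567 -0.947] [489.8 351.8 195.5]
1.2 [-0.03, -0.1, 0.04] [0.02, -0.02, 0.02]
1.35 [-0.09, -0.17, 0.08] [0.04, -0.05, 0.04]
1.5 [-0.16, -0.23, 0.13] [0.05, -0.08, 0.05]
1.65 [-0.23, -0.27, 0.19] [0.05, -0.1, 0.06]
1.8 [-0.31, -0.31, 0.24] [0.05, -0.13, 0.06]
1.9 [-0.37, -0.32, 0.28] [0.05, -0.16, 0.05]
2.0 [-0.43, -0.32, 0.32] [0.05, -0.18, 0.05]
2.1 [-0.48, -0.32, 0.36] [0.04, -0.2, 0.04]
```

Call:
step_arm --targets '[0, -0.01, -0.03, 0.01, 0.01, -0.01, 0.01, 0, -0.02, -0.07, 0.03, 0.01, -0.01, 0.01, 0, -0.03, -0.1, 0.04, 0.02, -0.02, 0.02, 0, -0.06, -0.14, 0.06, 0.03, -0.04, 0.03, 0, -0.09, -0.17, 0.08, 0.04, -0.05, 0.04, 0, -0.12, -0.2, 0.1, 0.04, -0.06, 0.04, 0, -0.16, -0.23, 0.13, 0.05, -0.08, 0.05, 0, -0.19, -0.25, 0.16, 0.05, -0.09, 0.06, 0, -0.23, -0.27, 0.19, 0.05, -0.1, 0.06, 0, -0.26, -0.29, 0.21, 0.05, -0.11, 0.06, 0, -0.29, -0.3, 0.22, 0.05, -0.12, 0.06, 0, -0.31, -0.31, 0.24, 0.05, -0.13, 0.06, 0, -0.34, -0.31, 0.26, 0.05, -0.15, 0.06, 0, -0.37, -0.32, 0.28, 0.05, -0.16, 0.05, 0, -0.4, -0.32, 0.3, 0.05, -0.17, 0.05, 0, -0.43, -0.32, 0.32, 0.05, -0.18, 0.05, 0, -0.46, -0.32, 0.34, 0.05, -0.19, 0.05, 0, -0.48, -0.32, 0.36, 0.04, -0.2, 0.04, 0, -0.48, -0.32, 0.36, 0.04, -0.2, 0.04]'

```text
time: 19.5
tool_pos: [484.7, 411.8, 161.9]
tcp_rot: [-2.33, -0.619, -0.458]
contact_force: [-6.3, -3.5, -0.3]
grip_width: 13.7
finger_force: 30.0
```

Call:
step_arm --targets '[0, 0, 0, 0, 0, 0, 0, 0, 0, 0, 0, 0, 0, 0, 0, 0, 0, 0, 0, 0, 0, 0, 0, 0, 0, 0, 0, 0, 0, 0, 0, 0, 0, 0, 0, 0, 0, 0, 0, 0, 0, 0, 0, 0, 0, 0, 0, 0, 0]'

```text
time: 20.38
tool_pos: [484.7, 411.7, 162.0]
tcp_rot: [-2.33, -0.619, -0.458]
contact_force: [-5.8, -4.2, 0.2]
grip_width: 13.9
finger_force: 30.0
```

```bash
python3 tipchk.py; python3 - <<'E'
from nxt import *
for n in('scene','top'):
    im,W=cloud(n); np.save(n+'4.npy',W)
    u,v=map(int,proj(n,w(-10,40,50))); c=im[max(0,v-50):v+50,max(0,u-60):u+60]
    cv2.imwrite(f'pics/{n}4.png',cv2.resize(c,(396,330),interpolation=cv2.INTER_CUBIC))
a=cv2.imread('pics/scene4.png');b=cv2.imread('pics/top4.png'); cv2.imwrite('pics/m4.png',np.hstack([a,b]))
E
```

```text
20.375 [ 0.568  0.47   2.123  3.058  0.428 -0.723] [484.7 411.7 162. ]
13.912453921120596 30.000722408294678 [-5.8 -4.2  0.2]
grasp stand [-82.1  60.2 158.6] rad 69.0 t 2.118
20.375 [ 0.568  0.47   2.123  3.058  0.428 -0.723] [484.7 411.7 162. ]
```

View pics/m4.png

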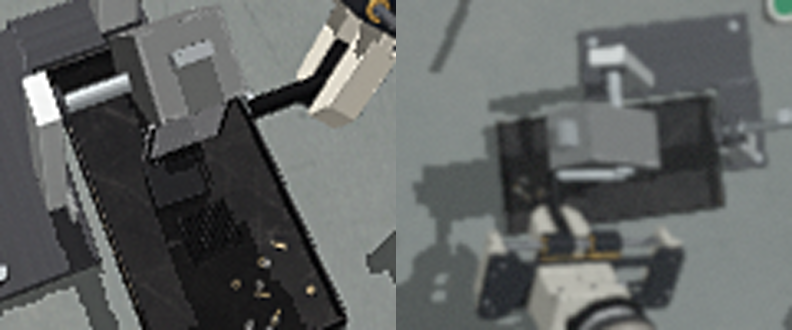

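The box is over with its lid open and the pin still held at scene crop (330,75). Sinks show in the tray near scene crop (175,180) and (210,225). I'll count them by height.

```bash
python3 - <<'E'
from nxt import *
g={}
for n in('scene','top'):
    P=np.load(n+'4.npy').reshape(-1,3); P=P[~np.isnan(P).any(1)]
    s=R.from_euler('z',-ST[2]).apply(P-np.array([ST[0],ST[1],0]))
    for x,y,z in s[(s[:,0]>-75)&(s[:,0]<75)&(s[:,1]>-120)&(s[:,1]<170)&(s[:,2]<60)]:
        g.setdefault((int(y//10),int(x//10)),[]).append(z)
print('rows y(stand) ; cols x -70..70')
for y in range(-12,17): print(f'{y*10:5d}',*[f'{int(np.median(g[(y,x)])):3d}' if (y,x) in g else '  .' for x in range(-8,8)])
E
```

```text
20.475 [ 0.568  0.47   2.123  3.058  0.428 -0.723] [484.7 411.7 162. ]
rows y(stand) ; cols x -70..70
 -120   0   0   0   0   0   0  15   .   .  15   6   6   7   7   7   7
 -110  -2   0   0   0   0   0  23   .   .  19   5   7   7   6   7   7
 -100   0   0   0  -1   0   0  12  28  29  18   7   6   7   6   7   7
  -90   0   0   2   1   3   3   4   2  10   7   7   7   6   5   4   6
  -80  -2   0   3   0   3   2   4   4   1   4   3   6   3   5   8   8
  -70   0   0   2   3   0   1   3   1   1   2   0   1   0   2  10   1
  -60   1   2   0   4   5   2   2   0   3   1   0   5   3   3   5   7
  -50   2   2   3   4   1   3   1   2   0   0   1   0   1   1   6   6
  -40   2  -1   2   1   3   0   2   1   2   2   2   2   1   3   0   5
  -30   0   0   0   1   1   0   2   2   1   1   2   2   1   2   1   5
  -20  -3   1   0   2   2   0   3   3   2   2   1   1   1   1   0   5
  -10   3   3   1   3   2   3  18   .   .   2   1   2   1   2   0   8
    0   0   5   2   0   2   2  17  10   7   1   2   1   1   3   1   7
   10  -1   6   1   1   1   3   9  18  17  20   2   2   1   2   0   6
   20   0   4   1 
[... 331 characters left out ...]

   70  -1   8   0   1   1   7  13  15  16   2   1   1   1   2   0  -1
   80   0   4   1   3   1   1   3   2   5   1   1   1   1   3   0   0
   90   0   5   2   2   1   0   1   1   2   1   1   1   1   3   0   0
  100   0   5   1   1   1   0   1   2   2   2   1   1   1   1   0   0
  110   0   6   1   1   1   2   1   1   2   1   1   1   1   2   0   0
  120   0   3   2   2   2   1   2   1   1   2   1   2   2   5   0   0
  130   0   4   1   2   2   3   2   2   1   1   2   2   1   1   2  -2
  140   0   4   2   2   1   1   2   1   2   1   3   2   1   8  -1   0
  150   0   1   2   3   3   9  15  13   7   8   5   8   7   5   0  -1
  160   1  -1   0   0   0   2   2   2   0  -2   1  -1   0   0  -1   2
```

```bash
python3 - <<'E'
from nxt import *
x,Rt=cur(); x0,R0=pose(pinq(2.105)[0])
for t in np.arange(1.95,0.9,-.15):
    y,Rq=pose(pinq(t)[0]); print(round(t,2),(R0.inv().apply(y-x0)/100).round(2).tolist(),((R0.inv()*Rq).as_rotvec()/(np.pi/4)).round(2).tolist())
x0,R0=pose(pinq(1.05)[0]);print()
for t in np.arange(.9,-.01,-.15):
    y,Rq=pose(pinq(t)[0]); print(round(t,2),(R0.inv().apply(y-x0)/100).round(2).tolist(),((R0.inv()*Rq).as_rotvec()/(np.pi/4)).round(2).tolist())
E
```

```text
20.475 [ 0.568  0.47   2.123  3.058  0.428 -0.723] [484.7 411.7 162. ]
1.95 [0.08, -0.0, -0.07] [0.01, 0.03, 0.01]
1.8 [0.15, 0.01, -0.15] [0.01, 0.06, 0.01]
1.65 [0.22, 0.04, -0.22] [0.01, 0.1, 0.02]
1.5 [0.29, 0.08, -0.28] [0.01, 0.12, 0.01]
1.35 [0.35, 0.13, -0.34] [-0.01, 0.15, -0.01]
1.2 [0.41, 0.2, -0.4] [-0.02, 0.18, -0.02]
1.05 [0.46, 0.28, -0.45] [-0.04, 0.2, -0.04]

0.9 [0.04, 0.09, -0.03] [-0.03, -0.0, -0.05]
0.75 [0.07, 0.19, -0.05] [-0.06, -0.0, -0.09]
0.6 [0.09, 0.29, -0.06] [-0.1, -0.01, -0.14]
0.45 [0.1, 0.39, -0.07] [-0.12, -0.02, -0.18]
0.3 [0.09, 0.49, -0.06] [-0.15, -0.04, -0.21]
0.15 [0.07, 0.59, -0.05] [-0.17, -0.05, -0.24]
-0.0 [0.04, 0.69, -0.02] [-0.2, -0.07, -0.27]
```

Call:
step_arm --targets '[0, 0.03, 0, -0.02, 0, 0.01, 0, 0, 0.05, 0, -0.05, 0, 0.02, 0, 0, 0.08, 0, -0.07, 0.01, 0.03, 0.01, 0, 0.12, 0.01, -0.11, 0.01, 0.05, 0.01, 0, 0.15, 0.01, -0.15, 0.01, 0.06, 0.01, 0, 0.18, 0.02, -0.18, 0.01, 0.08, 0.01, 0, 0.22, 0.04, -0.22, 0.01, 0.1, 0.02, 0, 0.25, 0.06, -0.25, 0.01, 0.11, 0.02, 0, 0.29, 0.08, -0.28, 0.01, 0.12, 0.01, 0, 0.32, 0.1, -0.31, 0, 0.14, 0, 0, 0.35, 0.13, -0.34, -0.01, 0.15, -0.01, 0, 0.38, 0.16, -0.37, -0.01, 0.16, -0.01, 0, 0.41, 0.2, -0.4, -0.02, 0.18, -0.02, 0, 0.44, 0.24, -0.43, -0.03, 0.19, -0.03, 0, 0.46, 0.28, -0.45, -0.04, 0.2, -0.04]'

```text
time: 22.35
tool_pos: [490.9, 353.1, 200.5]
tcp_rot: [-2.273, -0.753, -0.586]
contact_force: [-14.8, 2.5, 3.1]
grip_width: 13.1
finger_force: 30.0
```

```bash
python3 tipchk.py
```

```text
22.35 [ 0.524  0.393  2.224  3.248  0.557 -0.947] [490.9 353.1 200.5]
13.118568817031942 29.96679335832596 [-14.8   2.5   3.1]
grasp stand [-80.6   0.7 197.7] rad 72.7 t 1.065
```

Call:
step_arm --targets '[0, 0.01, 0.03, -0.01, -0.01, 0, -0.02, 0, 0.03, 0.06, -0.02, -0.02, 0, -0.03, 0, 0.04, 0.09, -0.03, -0.03, 0, -0.05, 0, 0.05, 0.14, -0.04, -0.05, 0, -0.07, 0, 0.07, 0.19, -0.05, -0.06, 0, -0.09, 0, 0.08, 0.24, -0.05, -0.08, 0, -0.12, 0, 0.09, 0.29, -0.06, -0.1, -0.01, -0.14, 0, 0.1, 0.34, -0.06, -0.11, -0.01, -0.16, 0, 0.1, 0.39, -0.07, -0.12, -0.02, -0.18, 0, 0.1, 0.44, -0.07, -0.13, -0.03, -0.2, 0, 0.09, 0.49, -0.06, -0.15, -0.04, -0.21, 0, 0.08, 0.54, -0.06, -0.16, -0.05, -0.23, 0, 0.07, 0.59, -0.05, -0.17, -0.05, -0.24, 0, 0.06, 0.62, -0.04, -0.18, -0.06, -0.25, 0, 0.05, 0.66, -0.03, -0.19, -0.06, -0.26, 0, 0.05, 0.66, -0.03, -0.19, -0.06, -0.26]'

```text
time: 24.35
tool_pos: [499.9, 293.9, 171.5]
tcp_rot: [-2.606, -0.854, -0.332]
contact_force: [-4.8, -11.1, 8.7]
grip_width: 12.1
finger_force: 29.9
```

```bash
python3 tipchk.py
```

```text
24.35 [ 0.446  0.39   2.241  3.347  0.465 -1.273] [499.9 293.9 171.5]
12.126077528191558 29.93651792407036 [ -4.8 -11.1   8.7]
grasp stand [-77.2 -59.8 168.1] rad 73.7 t 0.11
```

Call:
step_arm --targets '[0.15, 0, 0, 0, 0, 0, 0, 0.3, 0, 0, 0, 0, 0, 0, 0.5, 0, 0, 0, 0, 0, 0, 0.5, 0, 0, 0, 0, 0, 0, 0.5, 0, 0, 0, 0, 0, 0, 0.5, 0, 0, -0.3, 0, 0, 0, 0.5, 0, 0, -0.6, 0, 0, 0, 0.5, 0, 0, -0.95, 0, 0, 0, 0.5, 0, 0, -0.95, 0, 0, 0]'

```text
time: 25.48
tool_pos: [422.7, 268.6, 223.0]
tcp_rot: [-2.616, -0.846, -0.32]
contact_force: [0.1, -0.0, 0.4]
grip_width: 45.7
finger_force: 0.0
```

```bash
python3 tipchk.py; python3 - <<'E'
from nxt import *
g={}
for n in('scene','top'):
    im,W=cloud(n); P=W.reshape(-1,3); P=P[~np.isnan(P).any(1)]
    s=R.from_euler('z',-ST[2]).apply(P-np.array([ST[0],ST[1],0]))
    k=(s[:,0]>-92)&(s[:,0]<-45)&(abs(s[:,1]+61)<16)&(abs(s[:,2]-162)<14); print(n,k.sum(),s[k].mean(0).round(1))
    for nm,y in(('lid',range(-70,45,15)),): print([ (yy,np.median(s[(abs(s[:,0])<20)&(abs(s[:,1]-yy)<6)&(s[:,2]>120)&(s[:,2]<230)][:,2]).round(1)) for yy in y])
    u,v=map(int,proj(n,w(-20,0,80))); c=im[max(0,v-60):v+60,max(0,u-70):u+70]
    cv2.imwrite(f'pics/{n}5.png',cv2.resize(c,(396,340),interpolation=cv2.INTER_CUBIC))
a=cv2.imread('pics/scene5.png');b=cv2.imread('pics/top5.png'); cv2.imwrite('pics/m5.png',np.hstack([a,b]))
E
```

```text
25.475 [ 0.481  0.145  2.36   3.497  0.339 -1.408] [422.7 268.6 223. ]
45.72706405223311 0.0 [ 0.1 -0.   0.4]
grasp stand [-156.3  -77.9  219.6] rad 122.5 t 0.367
25.475 [ 0.481  0.145  2.36   3.497  0.339 -1.408] [422.7 268.6 223. ]
scene 124 [-68.7 -59.2 163.3]
[(-70, np.float64(148.4)), (-55, np.float64(148.5)), (-40, np.float64(148.6)), (-25, np.float64(149.9)), (-10, np.float64(143.8)), (5, np.float64(137.7)), (20, np.float64(131.4)), (35, np.float64(125.2))]
top 54 [-69.1 -63.3 164.3]
[(-70, np.float64(149.5)), (-55, np.float64(148.5)), (-40, np.float64(149.9)), (-25, np.float64(150.2)), (-10, np.float64(145.2)), (5, np.float64(137.7)), (20, np.float64(130.3)), (35, np.float64(126.2))]
```

View pics/m5.png

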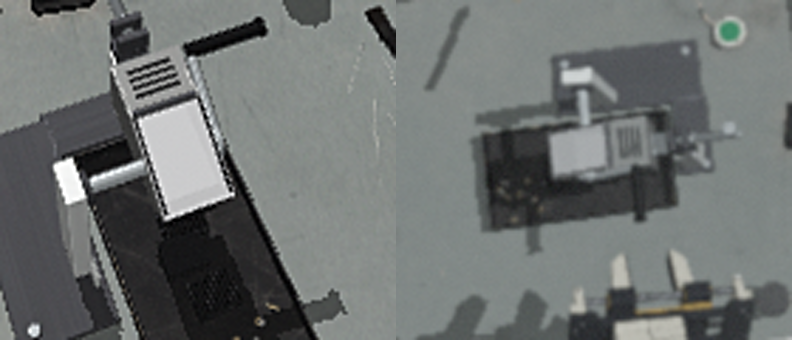

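The box is upright again with the pin back at its first place. I'll compare the lid heights with the first picture and look for the third sink.

```bash
python3 - <<'E'
from nxt import *
def S(P):
    P=P.reshape(-1,3); P=P[~np.isnan(P).any(1)]; return R.from_euler('z',-ST[2]).apply(P-np.array([ST[0],ST[1],0]))
for n in('scene','top'):
    s=S(np.load(n+'0.npy')); print('init',[(yy,np.median(s[(abs(s[:,0])<20)&(abs(s[:,1]-yy)<6)&(s[:,2]>120)&(s[:,2]<230)][:,2]).round(1)) for yy in range(-70,45,15)])
for lab in('mid','now','init'):
    g={}
    for n in('scene','top'):
        s=S(np.load(n+'4.npy') if lab=='mid' else cloud(n)[1] if lab=='now' else np.load(n+'0.npy'))
        for x,y,z in s[(s[:,0]>-45)&(s[:,0]<45)&(s[:,1]>-40)&(s[:,1]<95)&(s[:,2]<45)]: g.setdefault((int(y//5),int(x//5)),[]).append(z)
    print(lab)
    for y in range(-6,19): print(f'{y*5:5d}',*[f'{int(np.max(g[(y,x)])):3d}' if (y,x) in g else '  .' for x in range(-8,8)])
E
```

```text
25.575 [ 0.48   0.149  2.358  3.496  0.34  -1.407] [424.2 268.9 222.2]
init [(-70, np.float64(148.6)), (-55, np.float64(148.5)), (-40, np.float64(148.8)), (-25, np.float64(150.3)), (-10, np.float64(143.8)), (5, np.float64(137.5)), (20, np.float64(131.4)), (35, np.float64(125.3))]
init [(-70, np.float64(149.0)), (-55, np.float64(149.0)), (-40, np.float64(150.9)), (-25, np.float64(151.3)), (-10, np.float64(144.8)), (5, np.float64(138.7)), (20, np.float64(132.8)), (35, np.float64(125.2))]
mid
  -30   3   2   6   0   3   3   4   5   6   5   4   2   3   4   4   3
  -25   6   0   3  -2   3   1   4   0   2   2  11   9   4   5   3   4
  -20   8   2   4   2   7   3   3   3   3   4   5   9   4   7   4   3
  -15   9   6   0  19  11   0   .   .   .   1  17   7   1   2   2   2
  -10   1  -3   9  16  18   .   .   .   .   .  17   2   1   3   3   5
   -5   6   8   3  18  22   .   .   .   .   .  23   4   1   5   4   4
    0   3  -2   2  19  22   .   .   .   .   .   .   2   2   3   6   2
    5   2   4   5  20  17   .   9  11   9   5   5   3   2   4   4   3
   10   4   5   7  16  18  19  20  19  17  19
[... 3953 characters left out ...]

   45   7   5   4   4   5   4   3   1   2   2   3   2   2   4   3   2
   50   6   4   8   7   4   1   5   6   3   3   1   2   2   3   3   4
   55   2   8   2   1   4   2   4   3   3   3   3   5   2   3   4   3
   60   3   4   5   7   4   8   4   2   2   3   4   2   3   3   4   5
   65  11   5   2  12   6   4   1   3   3   2   2   4   4   3   2   3
   70   6   3   5   5   3   3   3   4   5   3   1   6   5   3   9   5
   75   8   5   5   3   4   6   4   4   4   4   2   4   5   2   9   6
   80   5   9   4   4   3   2   3   6   7   8   3   2   7   7   5   6
   85   0   5   5   4   3   2   5   5   5   4   2   3   5   2   7   5
   90   3  14   4   3   7   6   3   4   4   6   5   4   3   3   4   5
```

All three sinks lie flat in the tray, with tops at 20 mm, centred near y = 0, 30 and 68. The lid heights match the first picture, the bolt is drawn, and the arm is clear.

```bash
python3 -c "
from plant import bot
print(bot.close_job())"
```

```text
the job is handed in; nothing more can be done
None
```

The job is handed in at about 26 s: the bolt is drawn, all three heat sinks are in the tray, the empty box is upright with its lid shut, and the arm is clear; I did not measure the tray or bystanders afterwards.

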